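Tamp the turnips level and turn up the chill

TASK

Take the wooden tamper from its tray and press the two heaps of small turnips in the steel bin down until they all lie level in one layer, using only the tamper on them, never the fingers, then stand the tamper back upright on its tray. Then swing the clear hood on the chiller's control head up and right over past upright so that it stays open, and turn the dial beneath it fully clockwise, leaving the hood open. Leave the bottle, the jar and the cup where they stand.

Things in the scene. Friction and masses are not known exactly. Their poses are not given: they have to be found in the camera images.
- bin: Open steel bin, fixed: 134 (its x) by 214 (its y) by 70 high outside, walls and floor 5 thick, inside 124 by 204. Origin under its centre on the counter, z up, so its inner floor is 5 above the origin and its rim 70. Turnips in one layer stand 41 above the origin. Pressed straight down with up to about 20 N, a heap spreads into the free space beside it; it may take more than one press.
- tray: Low dark wooden tray for the tamper, fixed: 130 (x) by 114 (y) by 12 high outside, walls and floor 5 thick. Origin under its centre on the counter.
- tamper_mid (a point): The pale wooden tamper, loose, about 0.15 to 0.31 kg, standing upright on the tray: a flat foot plate 100 (x) by 84 (y) by 16 thick with a square upright handle 26 by 26 in its middle, faces along x and y; 130 high in all. This point is half-way up, 65 above the underside of the plate; z runs up the handle. Handle free to grip from the plate's top (16 above the underside) to the handle's top (130).
- console: The chiller's control head, fixed: a flat panel 134 long (up the slope) by 114 wide, 34 thick, on a foot. Origin under its foot on the counter; x points away from the low front edge. The panel slopes 0.5 rad (29 degrees) from level, low edge to -x, so it faces up and to -x. The panel face's centre is 100 above the origin, and the dial's axis stands on it square to the face.
- hood_hinge (a point): Middle of the hood's hinge axis, at the panel's upper end, 52 up-slope of the dial's axis and 1 above the face. The axis is along the console's y. The frame turns with the hood: while shut, x is up-slope and z square to the panel.
- hood_bar (a point): Grip point on the hood's bar: a round steel rod 12 in diameter, along the console's y, standing 76 out of the hood's right side (console's -y), in free air beside the console. This point is on the rod's axis, 50 out from the hood's side and, while shut, 88 down-slope of the hinge axis and 26 off the panel (92 from the hinge axis, square to it).
- hood (a joint): Opening of the clear plastic box-shaped hood over the dial (94 long, 84 wide, 54 deep, with skirts), in rad: 0 shut, 2.5 fully thrown back. Turned about its hinge, the bar rises and goes over to the console's +x. Stiff hinge (0.11 N m): it stays where it is left. The hood stands upright at about 2.1; beyond about 2.3 it is clear of a gripper on the dial.
- dial_grip (a point): Grip point of the dial, on its axis, 37 above the panel face. The dial is a black disc 44 in diameter with a bar grip 42 long, 14 thick across it (its free sides 14 to 44 above the panel), on a 68 wide, 6 high ring. The z axis is the dial's axis, square to the panel; x runs along the bar and turns with it.
- dial (a joint): Turn of the dial in rad, clockwise as seen facing the panel: 0 (bar straight up-slope) to 1.3 (stop, fully clockwise). Light friction; it stays where it is left.
- bottle: Bystander: brown sauce bottle, 52 across, 120 high, loose. Origin under its centre.
- jar: Bystander: glass jar, 64 across, 85 high, loose. Origin under its centre.
- cup: Bystander: blue ceramic cup, 68 across, 70 high, loose. Origin under its centre.
- a0_c (a point): Centre of small turnip a0: ivory, a round 36 ball, 25 g, slippery, with a small flat cut foot. Starts on top of a heap, in the pocket between four others. On the bin's floor its centre is 23 above the bin's origin.
- a1_c (a point): Centre of small turnip a1: ivory, a round 36 ball, 25 g, slippery, with a small flat cut foot. Starts on the bin's floor, at a corner of the four under a0. On the bin's floor its centre is 23 above the bin's origin.
- a2_c (a point): Centre of small turnip a2: ivory, a round 36 ball, 25 g, slippery, with a small flat cut foot. Starts on the bin's floor, at a corner of the four under a0. On the bin's floor its centre is 23 above the bin's origin.
- a3_c (a point): Centre of small turnip a3: ivory, a round 36 ball, 25 g, slippery, with a small flat cut foot. Starts on the bin's floor, at a corner of the four under a0. On the bin's floor its centre is 23 above the bin's origin.
- a4_c (a point): Centre of small turnip a4: ivory, a round 36 ball, 25 g, slippery, with a small flat cut foot. Starts on the bin's floor, at a corner of the four under a0. On the bin's floor its centre is 23 above the bin's origin.
- b0_c (a point): Centre of small turnip b0: ivory, a round 36 ball, 25 g, slippery, with a small flat cut foot. Starts on top of a heap, in the pocket between four others. On the bin's floor its centre is 23 above the bin's origin.
- b1_c (a point): Centre of small turnip b1: ivory, a round 36 ball, 25 g, slippery, with a small flat cut foot. Starts on the bin's floor, at a corner of the four under b0. On the bin's floor its centre is 23 above the bin's origin.
- b2_c (a point): Centre of small turnip b2: ivory, a round 36 ball, 25 g, slippery, with a small flat cut foot. Starts on the bin's floor, at a corner of the four under b0. On the bin's floor its centre is 23 above the bin's origin.
- b3_c (a point): Centre of small turnip b3: ivory, a round 36 ball, 25 g, slippery, with a small flat cut foot. Starts on the bin's floor, at a corner of the four under b0. On the bin's floor its centre is 23 above the bin's origin.
- b4_c (a point): Centre of small turnip b4: ivory, a round 36 ball, 25 g, slippery, with a small flat cut foot. Starts on the bin's floor, at a corner of the four under b0. On the bin's floor its centre is 23 above the bin's origin.
- tamper: The same tamper, given at the centre of its plate's underside (65 below its middle point).

How it is judged (in metres and radians):
On the way, in this order (a step that is already met when the one before it is completed fails the run):
1. the tamper is carried over the bin, off its tray (horizontal distance between tamper_mid and bin below 0.1 m and z of tamper_mid in the frame of bin above 0.09 m), for 0.05 s.
2. all ten turnips lie level in one layer in the bin (z of a0_c in the frame of bin between 0.015 and 0.031 m and x of a0_c in the frame of bin between -0.064 and 0.064 m and y of a0_c in the frame of bin between -0.104 and 0.104 m and z of a1_c in the frame of bin between 0.015 and 0.031 m and x of a1_c in the frame of bin between -0.064 and 0.064 m and y of a1_c in the frame of bin between -0.104 and 0.104 m and z of a2_c in the frame of bin between 0.015 and 0.031 m and x of a2_c in the frame of bin between -0.064 and 0.064 m and y of a2_c in the frame of bin between -0.104 and 0.104 m and z of a3_c in the frame of bin between 0.015 and 0.031 m and x of a3_c in the frame of bin between -0.064 and 0.064 m and y of a3_c in the frame of bin between -0.104 and 0.104 m and z of a4_c in the frame of bin between 0.015 and 0.031 m and x of a4_c in the frame of bin between -0.064 and 0.064 m and y of a4_c in the frame of bin between -0.104 and 0.104 m and z of b0_c in the frame of bin between 0.015 and 0.031 m and x of b0_c in the frame of bin between -0.064 and 0.064 m and y of b0_c in the frame of bin between -0.104 and 0.104 m and z of b1_c in the frame of bin between 0.015 and 0.031 m and x of b1_c in the frame of bin between -0.064 and 0.064 m and y of b1_c in the frame of bin between -0.104 and 0.104 m and z of b2_c in the frame of bin between 0.015 and 0.031 m and x of b2_c in the frame of bin between -0.064 and 0.064 m and y of b2_c in the frame of bin between -0.104 and 0.104 m and z of b3_c in the frame of bin between 0.015 and 0.031 m and x of b3_c in the frame of bin between -0.064 and 0.064 m and y of b3_c in the frame of bin between -0.104 and 0.104 m and z of b4_c in the frame of bin between 0.015 and 0.031 m and x of b4_c in the frame of bin between -0.064 and 0.064 m and y of b4_c in the frame of bin between -0.104 and 0.104 m), for 0.2 s.
3. the tamper stands upright on its tray, let go (angle between tamper_mid's own z axis and vertical below 0.12 rad and horizontal distance between tamper_mid and tray below 0.03 m and height (world z) of tamper_mid below 0.076 m and contact force between the fingers and tamper below 0.1 N), for 0.2 s.
4. the hood is open (value of joint hood above 2.1 rad), for 0.2 s.
5. the dial is turned fully clockwise (value of joint dial above 1.17 rad), for 0.1 s.
At the end, for the whole second after the job is handed in: Ten turnips in one layer in the bin (centres under 31 mm above its underside); tamper on its tray, within 0.12 rad of upright and 30 mm of the middle, at rest, let go; hood open beyond 2.1 rad; dial beyond 1.17 of 1.3 rad (all of step 2 and all of step 3 and value of joint hood above 2.1 rad and value of joint dial above 1.17 rad and linear speed of tamper below 0.02 m/s); the robot touches nothing.
It fails at once if the fingers touch a turnip (contact force between the fingers and a0 above 0.5 N or contact force between the fingers and a1 above 0.5 N or contact force between the fingers and a2 above 0.5 N or contact force between the fingers and a3 above 0.5 N or contact force between the fingers and a4 above 0.5 N or contact force between the fingers and b0 above 0.5 N or contact force between the fingers and b1 above 0.5 N or contact force between the fingers and b2 above 0.5 N or contact force between the fingers and b3 above 0.5 N or contact force between the fingers and b4 above 0.5 N).
It fails at once if the bottle, jar or cup is moved more than 30 mm or tipped (distance of any of bottle, jar, cup from where it was at the start of the episode above 0.03 m or angle between any of bottle, jar, cup's own z axis and vertical above 0.4 rad).
It also fails if it takes over 72 s, if anything falls off the work surface, if the arm or the gripper's body presses on something with over 40 N, if the wrist force passes 120 N, or if a joint passes its speed limit or range.

ROBOT

A 6-joint arm with a two-finger parallel gripper is mounted at the origin on the work surface. World frame = base frame: x ahead of the robot, y to its left, z up, the work surface at z = 0. Lengths are in mm, angles in rad, forces in N, time in s.
With the tool pointing down it reaches from about 275 to 1000 mm from the base axis. Payload 8.4 kg.
Tool frame: the origin (TCP) lies midway between the tips of the shut fingers; the grasp point (between the pads) lies 19 mm behind it; y points along the fingers, z is the direction in which the jaws open and shut, and the axes are right-handed (so a half turn about y gives the same grasp; the last joint's range is limited). The gripper opens to 85 mm and grips with 20 to 120 N. Pads are 22 mm wide; open, the fingers measure 114 mm over their backs; the gripper's body (76 mm by 85 mm) begins 54 mm behind the grasp point. The pads swing forward as they close: fully open they stand 13 mm farther back than shut.
Start: joints at [1.326, 0.353, 1.633, -0, 1.155, -0.002], TCP at [150.262, 606.671, 231.281] pointing down, gripper open.
Joint ranges: [-2.63, 2.63], [-0.92, 2.1], [0.06, 2.66], [-1.3, 4.44], [0, 2.69], [-3.02, 3.02]. Speed limits (rad/s): [2.22, 2.22, 2.79, 3.14, 3.14, 3.14].

INTERFACE

Orientations are given as [roll, pitch, yaw] about the fixed x, y, z axes, in that order (R = Rz(yaw) Ry(pitch) Rx(roll)).
In Python, from rig import r, imaging gives the robot as it stands. The module is installed in compiled form; this text tells all that it offers.
- The arm moves only by the tool send_rows, never from a script. Its argument "series" is a list of rows, each a list of 6 numbers: the shift along the tool's x, y, z in m, then the turn, a rotation vector about the tool's x, y, z in degrees. In form: [[dx, dy, dz, ax, ay, az], ...]. A call has 1 to 8 rows; each row shifts and turns the commanded pose from where the row before left it, along the tool's axes as they then stand; what a row does not reach is not made up. A row lasts 1/10 s, in which the tool goes at most 50 mm and 8.59 degrees, less where a joint would pass 70% of its speed; a pose out of reach is approached as far as the arm can. A call is refused whole if a number of a shift passes 0.05 or a number of a turn 8.59, either way. A call with a gripper value outside its range is refused whole. "gripper" is the opening, from 0 (shut) to 1 (fully open), set as the call begins (left out, the last holds). The fingers move at their own pace and stop on an object; "squeeze" is the grip in N (left out, the last holds). Time passes only in rows, so rows that do not move let the fingers close. It gives the time, the measured TCP pose, the force and the opening at its end, in the units of the state.
- r.sense(): the state, without advancing time (a new reading comes with each control period).
- imaging.grab_frame(name): name is "side" or "top"; returns a dict with "frame" (420x560x3 uint8, red, green, blue), "depth" (420x560 float32, mm along the optical axis (not along the pixel's ray), 0 where there is no reading), "intrinsics" (3x3 intrinsics, pixels), "distortion" ([k1, k2, p1, p2, k3] as OpenCV has them; the pictures are not rectified), "origin" and "rotation" of the camera in the world. Camera axes: x right, y down, z forward; pixel columns grow to the right and rows downward; lengths in mm; the calibration is good to about 2 mm. A picture is of the moment at which its call begins.
- r.sign_off(): hands the job in, once; it reports no verdict.
The state is a dict: "clock": time; "qpos": joint angles; "qvel": joint speeds; "joint_efforts": joint torques, N m; "eef_pos": TCP position; "tcp_rot": TCP orientation; "contact_force": force on the tool from outside, world axes, zero at the start; "wrist_torque": the same for the moment, N m; "opening": opening from 0.0 (shut) to 1.0 (fully open).
Only numpy, scipy, OpenCV 4.12 (cv2) and the standard library are available. Lean on these libraries where they do the work, as an engineer would, in place of code of your own. Each camera call takes 0.05 s, during which the arm holds its last target.

## Working session

There is one attempt and no reset: what is moved stays moved. The work goes in short steps, Python scripts to look and compute and a tool call to move; the robot and the scene stay as the last step left them, time stands still between calls to the robot, and variables do not carry over. Pictures are saved under pics/ and viewed, and the job is handed in when it is done.

Besides the shell and the picture viewer there is one more tool, called as name([rows], argument=value, ...), one row to a line, values as JSON. send_rows: Moves the arm, as the interface text tells. Its arguments: {"type":"object","properties":{"series":{"type":"array","items":{"type":"array","items":{"type":"number"}}},"gripper":{"type":"number"},"squeeze":{"type":"number"}},"required":["series"]}

```bash
ls; mkdir -p pics
python3 - <<'E'
from rig import r, imaging
import cv2
print(r.sense())
for n in ["side","top"]:
    d=imaging.grab_frame(n); cv2.imwrite(f"pics/{n}0.png",d["frame"][:,:,::-1])
    print(n,d["intrinsics"],d["distortion"],d["origin"],d["rotation"])
    import numpy as np; np.save(f"{n}0_depth.npy",d["depth"])
E
```

```text
pics
{'clock': 0.0, 'qpos': array([ 1.32559961e+00,  3.53648327e-01,  1.63414382e+00,  7.96179874e-06,
        1.15520052e+00, -2.40569113e-03]), 'qvel': array([-1.29710201e-03, -2.51553337e-05,  1.09984147e-03, -6.33375953e-04,
       -7.05174787e-05,  3.92631967e-04]), 'joint_efforts': array([-1.15143819e-03, -6.05261636e+01, -3.42062902e+01,  2.04603566e-05,
        9.59168945e-03, -4.91285391e-05]), 'eef_pos': array([150.14193933, 606.2012433 , 230.55742717]), 'tcp_rot': array([-1.57219631e+00,  1.06475135e-05, -2.42794248e-01]), 'contact_force': array([ 0.7096283 , -0.32990512, -0.52308427]), 'wrist_torque': array([-0.05497228,  0.01139571, -0.00727301]), 'opening': 1.0026778743091604}
side [[402.57174335   0.         277.99782016]
 [  0.         402.57174335 211.45117368]
 [  0.           0.           1.        ]] [-0.04470226  0.          0.          0.          0.        ] [289.01017821 493.67939131 769.99881046] [-2.40512439 -0.00632418 -2.71425317]
top [[442.10195623   0.         277.53289095]
 [  0.         442.10195623 211.94936303]
 [  0.           0.           1.        ]] [-0.13009187  0.          0.          0.          0.        ] [404.87905552 -58.78687106 959.64391594] [-2.99769618e+00 -2.73574552e-03 -1.59652081e+00]
```

View pics/side0.png

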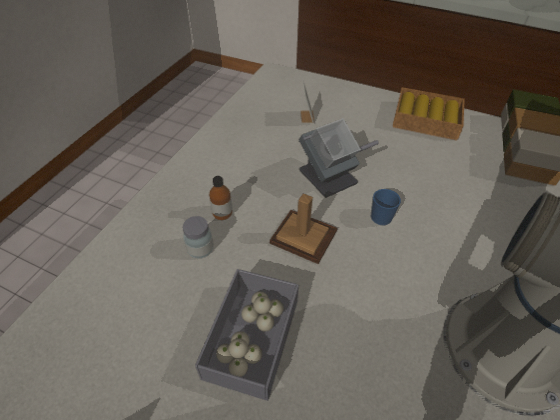

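View pics/top0.png

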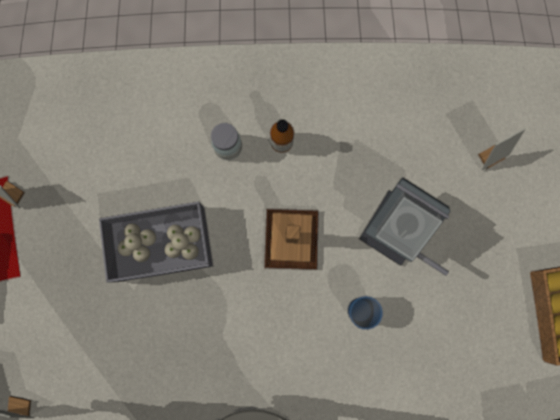

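Side view: the bin is at about (250,330), the tamper (303,225), the console (335,155), the bottle (220,200), the jar (197,237) and the cup (385,207). Top view: the bin is at (157,241), the tray (291,238) and the console (405,222). I'll write helpers and enlarge crops.

```bash
cat > h.py <<'E'
import numpy as np, cv2
from scipy.spatial.transform import Rotation as Ro
from rig import r, imaging
def grab(n): 
    d=imaging.grab_frame(n); d["R"]=Ro.from_euler("xyz",d["rotation"]).as_matrix() if np.size(d["rotation"])==3 else np.array(d["rotation"]); return d
def rays(d,px):
    px=np.asarray(px,float).reshape(-1,1,2)
    u=cv2.undistortPoints(px,d["intrinsics"],d["distortion"])[:,0]
    return np.c_[u,np.ones(len(u))]@d["R"].T
def plane(d,px,z):
    v=rays(d,px); o=d["origin"]; return o+v*((z-o[2])/v[:,2])[:,None]
def cloud(d):
    h,w=d["depth"].shape; uu,vv=np.meshgrid(np.arange(w),np.arange(h))
    v=rays(d,np.c_[uu.ravel(),vv.ravel()]); return (d["origin"]+v*d["depth"].reshape(-1,1)).reshape(h,w,3)
def proj(d,P):
    P=np.asarray(P,float).reshape(-1,3); Rc=d["R"].T
    return cv2.projectPoints(P,cv2.Rodrigues(Rc)[0],-Rc@d["origin"],d["intrinsics"],d["distortion"])[0][:,0]
def crop(d,x0,y0,x1,y1,name,k=4):
    im=d["frame"][y0:y1,x0:x1,::-1]; cv2.imwrite("pics/"+name,cv2.resize(im,None,fx=k,fy=k,interpolation=cv2.INTER_CUBIC))
E
python3 - <<'E'
from h import *
t=grab("top"); s=grab("side")
crop(t,90,190,290,290,"t_bin.png"); crop(t,250,170,460,320,"t_con.png",3.8)
crop(s,190,260,310,400,"s_bin.png"); crop(s,260,100,400,270,"s_con.png",3.5)
for d,n in ((t,"t"),(s,"s")):
    C=cloud(d); z=C[...,2]
    print(n,"table z", np.median(z[(d["depth"]>0)&(abs(z)<15)]))
    # above-table blobs
    m=((z>30)&(z<200)&(d["depth"]>0)&(C[...,0]>250)&(C[...,0]<800)).astype(np.uint8)
    k,l,st,ce=cv2.connectedComponentsWithStats(m)
    for i in range(1,k):
        if st[i,4]>60:
            P=C[l==i]; print(st[i],P.min(0).round(),P.max(0).round(),np.median(P,0).round())
E
```

```text
t table z 0.13075779275334298
[270 119  25  31 609] [ 675. -104.   30.] [725. -52. 123.] [691. -77.  83.]
[210 123  32  35 843] [661.  11.  30.] [722.  73.  89.] [685.  40.  84.]
[484 128  42  37 481] [ 635. -599.   30.] [ 693. -517.  116.] [ 663. -555.   79.]
[ 366  177   84   99 4149] [ 396. -403.   48.] [ 593. -243.  174.] [ 500. -311.  135.]
[  0 186  17  20  95] [570. 506.  31.] [597. 557. 115.] [587. 519.  63.]
[  99  201  112   82 1746] [398.  78.  30.] [561. 307.  74.] [489. 222.  65.]
[118 224  36  38 826] [442. 201.  30.] [521. 277.  70.] [480. 234.  39.]
[165 224  35  36 851] [444. 102.  30.] [519. 175.  70.] [480. 135.  39.]
[285 224  16  19 244] [ 474. -106.   30.] [501. -78. 140.] [484. -91. 134.]
[ 536  267   24   71 1211] [ 250. -683.   30.] [ 400. -628.   60.] [ 335. -645.   49.]
[348 296  35  34 456] [ 294. -268.   30.] [ 360. -201.   74.] [ 322. -249.   64.]
s table z 0.8166928627579182
[ 340    0  140   44 4191] [  250. -1348.    30.] [  800. -1275.   189.] [  456. -1300.    97.]
[302  81  10  36  81] [ 636. -597.   33.] [ 692. -519.  115.] [ 659. -544.   81.]
[ 394   87   57   42 1567] [ 250. -806.   30.] [ 411. -626.   59.] [ 325. -708.   49.]
[ 298  118   81   65 2626] [ 395. -393.   30.] [ 595. -242.  174.] [ 493. -294.  126.]
[210 176  22  38 618] [674. -99.  30.] [726. -51. 123.] [692. -67.  78.]
[371 189  30  30 643] [ 293. -271.   30.] [ 360. -201.   74.] [ 327. -243.   55.]
[296 194  16  41 512] [ 473. -105.   30.] [500. -77. 138.] [484. -81.  96.]
[183 216  30  36 852] [660.  14.  30.] [721.  75.  89.] [683.  54.  79.]
[ 195  269  103  126 2679] [398.  78.  30.] [558. 308.  75.] [492. 205.  59.]
[242 291  41  38 837] [445. 103.  30.] [516. 176.  69.] [474. 149.  39.]
[ 217  331   45   45 1080] [441. 200.  30.] [521. 280.  70.] [476. 245.  39.]
```

```bash
ls pics
```

```text
s_bin.png
s_con.png
side0.png
t_bin.png
t_con.png
top0.png
```

View pics/t_bin.png

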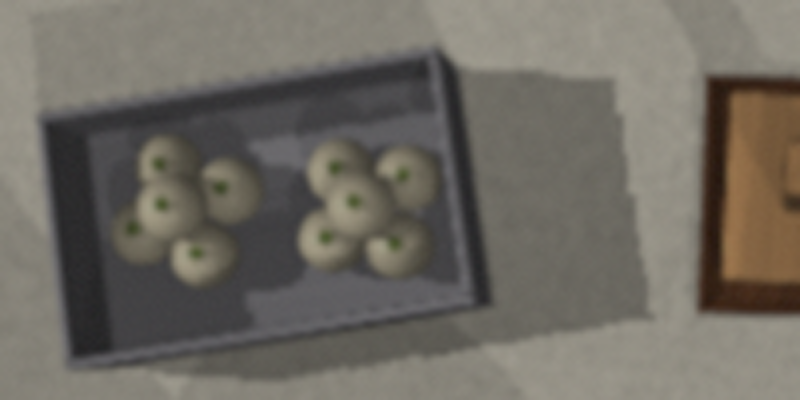

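View pics/t_con.png

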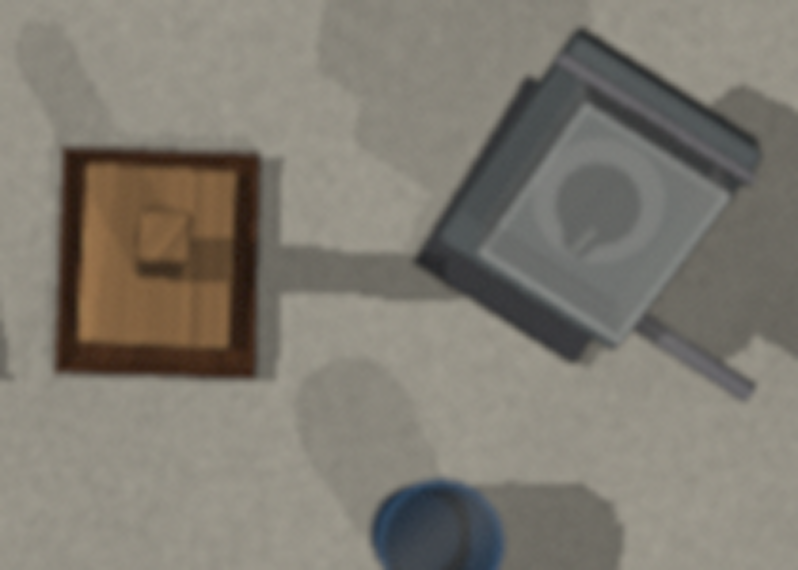

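View pics/s_con.png

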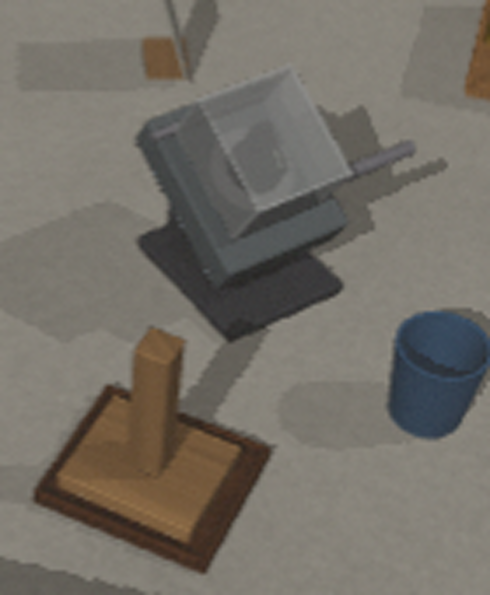

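View pics/s_bin.png

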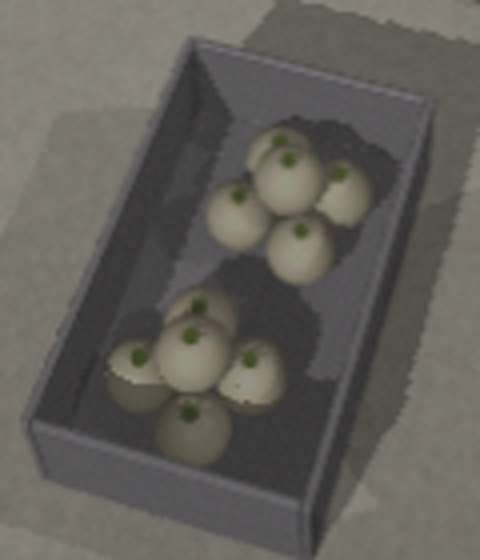

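Run:
```python
from h import *
t=grab("top"); s=grab("side")
def rect(P):
    (c,wh,a)=cv2.minAreaRect(P[:,:2].astype(np.float32)); return np.round(c,1),np.round(wh,1),round(a,1)
for d,n in ((t,"t"),(s,"s")):
    C=cloud(d); z=C[...,2]; X=C[...,0];Y=C[...,1]; f=d["frame"].astype(int)
    m=(X>380)&(X<580)&(Y>60)&(Y<325)&(z>66)&(z<76); 
    # keep rim: exclude turnips (ivory)
    hsv=cv2.cvtColor(d["frame"],cv2.COLOR_RGB2HSV)
    print(n,"bin",rect(C[m&(f[...,2]>=f[...,0]-3)]))
    b=(X>380)&(X<600)&(Y>-200)&(Y<0)
    print("tray",rect(C[b&(z>7)&(z<40)]), "plate",rect(C[b&(z>17)&(z<25)&(f[...,0]>90)]),"top",rect(C[b&(z>128)&(z<142)]),np.median(z[b&(z>128)&(z<142)]))
    # green spots
    g=(X>400)&(X<560)&(Y>80)&(Y<300)&(f[...,1]>f[...,0]+4)&(f[...,1]>f[...,2]+20)
    k,l,st,ce=cv2.connectedComponentsWithStats(g.astype(np.uint8))
    for i in range(1,k):
        if st[i,4]>1: print("  spot",ce[i].round(1),C[l==i].mean(0).round(1))
    # sphere fits
    iv=(X>400)&(X<560)&(Y>80)&(Y<300)&(f[...,0]>f[...,2]+12)&(z>30)
    P=C[iv]; print("ivory n",len(P))
    P2=C[(X>380)&(X<620)&(Y>-420)&(Y<-230)&(z>20)]
    np.save(n+"_con.npy",P2)
```

```text
t bin (array([479. , 192.3]), array([134.3, 213.6]), 7.9)
tray (array([484.6, -92.8]), array([114.1, 130.4]), 86.6) plate (array([487.1, -92. ]), array([83.9, 99.3]), 85.5) top (array([487.1, -91.9]), array([25.9, 25.9]), 83.8) 134.56387239776723
  spot [129.5 230.5] [506.1 249.6  41.1]
  spot [173.5 231.5] [501.9 154.6  41.7]
  spot [190.3 233.3] [497.1 118.8  42.5]
  spot [144.7 236.3] [493.  216.2  42. ]
  spot [178. 240.] [481.5 139.1  68.3]
  spot [130.  240.5] [482.6 239.4  67.2]
  spot [122.5 246.5] [472.5 264.2  41. ]
  spot [171. 249.] [465.1 159.5  42.9]
  spot [188.  250.5] [461.3 123.8  42.2]
  spot [138.5 252.5] [459.2 229.   42.2]
ivory n 1591
s bin (array([478.8, 192.4]), array([135. , 214.7]), 8.1)
tray (array([484.3, -92.7]), array([116.8, 130.9]), 86.8) plate (array([486.2, -91.3]), array([87.1, 99.8]), 84.9) top (array([486.6, -92. ]), array([28.4, 25.7]), 81.9) 135.18759807171648
  spot [259.  294.5] [498.  117.9  42.7]
  spot [261.8 299.2] [480.8 138.5  68.8]
  spot [274.3 303. ] [461.2 122.6  42.7]
  spot [249.  308.5] [502.  155.1  42.8]
  spot [264.7 317. ] [465.4 158.6  42.3]
  spot [238.8 335.8] [492.8 215.4  43.5]
  spot [237.2 343.2] [482.1 238.5  67.7]
  spot [224.4 348.8] [505.2 249.5  43.6]
  spot [252.  349.2] [458.3 228.1  42.6]
  spot [237.2 362.5] [471.2 262.4  43.4]
ivory n 1825
```

Run:
```python
from h import *
rng=np.random.default_rng(0)
for n in "ts":
    P=np.load(n+"_con.npy"); print(n,len(P),P.min(0).round(),P.max(0).round())
    Q=P.copy()
    for k in range(3):
        best=None
        for _ in range(500):
            a,b,c=Q[rng.choice(len(Q),3,False)]; v=np.cross(b-a,c-a); L=np.linalg.norm(v)
            if L<50: continue
            v/=L; i=abs((Q-a)@v)<1.5
            if best is None or i.sum()>best.sum(): best=i
        c=Q[best].mean(0); v=np.linalg.svd(Q[best]-c)[2][2]; v*=np.sign(v[2]); i=abs((Q-c)@v)<2
        az=np.degrees(np.arctan2(v[1],v[0])); yaw=az+180 
        e=np.array([-v[1],v[0],0]); e/=np.linalg.norm(e); u=np.cross(e,v) 
        A=np.c_[Q[i]@e,Q[i]@u].astype(np.float32); 
        print(" plane n",v.round(3),"tilt",round(np.degrees(np.arccos(v[2])),1),"yaw",round((yaw+180)%360-180,1),i.sum(),"c",c.round(1),"rect",cv2.minAreaRect(A))
        Q=Q[~i]
```

```text
t 4156 [ 396. -403.   49.] [ 593. -244.  175.]
 plane n [-0.392  0.282  0.875] tilt 28.9 yaw -35.7 1843 c [ 484.1 -307.   149.8] rect ((-33.664588928222656, -573.2891235351562), (95.23890686035156, 85.13040924072266), 89.00145721435547)
 plane n [-0.397  0.277  0.875] tilt 29.0 yaw -34.9 752 c [ 525.4 -309.8  107.2] rect ((-26.1400146484375, -569.5656127929688), (115.3128662109375, 132.8519287109375), 0.23568829894065857)
 plane n [ 0.732 -0.482  0.482] tilt 61.2 yaw 146.6 294 c [ 529.  -336.9  147.2] rect ((9.273662567138672, 168.80088806152344), (116.3689956665039, 55.94401550292969), 0.6470456123352051)
s 2665 [ 396. -393.   20.] [ 594. -242.  174.]
 plane n [-0.402  0.275  0.873] tilt 29.2 yaw -34.4 840 c [ 483.  -305.2  149.4] rect ((-20.31145668029785, -573.64990234375), (94.63036346435547, 86.59587097167969), 89.83830261230469)
 plane n [-0.569 -0.822  0.011] tilt 89.4 yaw 55.3 489 c [ 521.7 -282.3  112.5] rect ((592.9498291015625, -94.77703857421875), (148.0381622314453, 117.7875747680664), 89.83935546875)
 plane n [-0.39   0.273  0.879] tilt 28.4 yaw -34.9 406 c [ 498.3 -290.    88.7] rect ((-28.07697105407715, -571.848876953125), (133.0414276123047, 113.16039276123047), 88.96957397460938)
```

```bash
cat >> h.py <<'E'
CY=np.radians(-35.1)
xc=np.array([np.cos(CY),np.sin(CY),0]); yc=np.array([-np.sin(CY),np.cos(CY),0])
nn=-np.sin(.5)*xc+np.array([0,0,np.cos(.5)]); uu_=np.cos(.5)*xc+np.array([0,0,np.sin(.5)])
E
python3 - <<'E'
from h import *
for n in "ts":
    P=np.load(n+"_con.npy"); A=np.c_[P@uu_,P@yc,P@nn]
    h=np.histogram(A[:,2],bins=np.arange(-250,20,2)); 
    top=[(h[1][i]+1,h[0][i]) for i in np.argsort(h[0])[::-1][:8]]; print(n,top)
    np.save(n+"_A.npy",A)
    for lo,hi in ():
        pass
E
```

```text
t [(np.int64(-143), np.int64(1121)), (np.int64(-145), np.int64(556)), (np.int64(-141), np.int64(454)), (np.int64(-197), np.int64(435)), (np.int64(-199), np.int64(307)), (np.int64(-195), np.int64(216)), (np.int64(-193), np.int64(97)), (np.int64(-165), np.int64(93))]
s [(np.int64(-143), np.int64(529)), (np.int64(-141), np.int64(271)), (np.int64(-197), np.int64(262)), (np.int64(-145), np.int64(227)), (np.int64(-199), np.int64(191)), (np.int64(-195), np.int64(112)), (np.int64(-201), np.int64(77)), (np.int64(-167), np.int64(53))]
```

Run:
```python
from h import *
for n in "ts":
    A=np.load(n+"_A.npy")
    for nm,lo,hi in (("face",-200.5,-194),("hood",-146,-139.5)):
        q=A[(A[:,2]>lo)&(A[:,2]<hi)]
        pl=np.median(q[:,2]); a=np.percentile(q[:,:2],[.5,99.5],axis=0); 
        print(n,nm,len(q),a.round(1).tolist(),"n",pl.round(1)); 
        c=a.mean(0); W=c[0]*uu_+c[1]*yc+pl*nn; print("   centre",W.round(1))
    # bar: right of hood by >8
    q=A[(A[:,2]>-185)&(A[:,2]<-150)]
    ylo=None
    fc=np.median(A[(A[:,2]>-146)&(A[:,2]<-139.5)],0)
    b=q[q[:,1]<fc[1]-42-12]
    print("bar",len(b),b.min(0).round(1),b.max(0).round(1),np.median(b,0).round(1))
```

```text
t face 990 [[505.0, -28.9], [637.1, 84.7]] n -197.3
   centre [ 503.5 -319.7  100.6]
t hood 2157 [[527.6, -14.6], [620.7, 69.4]] n -143.1
   centre [ 484.1 -306.8  149.7]
bar 194 [ 529.   -90.9 -173. ] [ 542.8  -26.6 -161.6] [ 537.2  -59.4 -166.2]
s face 586 [[505.0, -26.9], [636.5, 86.2]] n -197.5
   centre [ 504.4 -318.2  100.3]
s hood 1042 [[528.1, -15.3], [621.6, 69.8]] n -142.8
   centre [ 484.4 -307.2  150.3]
bar 87 [ 530.3  -92.9 -173.8] [ 542.1  -27.1 -161.4] [ 535.4  -60.6 -166.4]
```

```bash
cat >> h.py <<'E'
def face(u,y,n): return u*uu_+y*yc+n*nn
def to(pos,R,s=None):
    s=s or r.sense(); R0=Ro.from_euler("xyz",s["tcp_rot"]).as_matrix()
    d=R0.T@(np.array(pos)-s["eef_pos"]); rv=np.degrees(Ro.from_matrix(R0.T@R).as_rotvec())
    print("clk",round(s["clock"],2),"at",s["eef_pos"].round(1),"delta mm",d.round(1),"rot deg",rv.round(2),"F",s["contact_force"].round(1),"op",round(s["opening"],3))
def down(yawdeg): return Ro.from_euler("xyz",[-90,0,yawdeg],degrees=True).as_matrix()
E
python3 -c "
from h import *
to([486.8,-92,190],down(-4.8))"
```

```text
clk 0.3 at [150.2 606.5 231. ] delta mm [ 494.7   41.3 -597.1] rot deg [ 0.03 -9.11 -0.  ] F [-0.  -0.4  1. ] op 1.002
```

send_rows([
  [0.03, 0, -0.037, 0, 0, 0],
  [0.03, 0, -0.037, 0, 0, 0],
  [0.03, 0, -0.037, 0, 0, 0],
  [0.03, 0, -0.037, 0, 0, 0],
  [0.03, 0, -0.037, 0, 0, 0],
  [0.03, 0, -0.037, 0, 0, 0],
  [0.03, 0, -0.037, 0, 0, 0],
  [0.03, 0, -0.037, 0, 0, 0],
], gripper=1, squeeze=80)

```text
clock: 1.1
eef_pos: [312.5, 260.0, 231.5]
tcp_rot: [-1.57, -0.001, -0.242]
contact_force: [1.1, 0.4, -0.2]
opening: 1.0
```

send_rows([
  [0.03, 0, -0.037, 0, 0, 0],
  [0.03, 0, -0.037, 0, 0, 0],
  [0.03, 0, -0.037, 0, 0, 0],
  [0.03, 0, -0.037, 0, 0, 0],
  [0.03, 0, -0.037, 0, 0, 0],
  [0.03, 0.02, -0.037, 0, 0, 0],
  [0.03, 0.01, -0.037, 0, 0, 0],
  [0, 0, 0, 0, -5, 0],
])

```text
clock: 1.9
eef_pos: [454.4, -43.3, 200.9]
tcp_rot: [-1.572, -0.0, -0.159]
contact_force: [-0.1, 0.7, -0.2]
opening: 1.0
```

```bash
python3 -c "
from h import *
to([486.8,-92,190],down(-4.8))"
```

```text
clk 1.9 at [454.4 -43.3 200.9] delta mm [ 39.7  11.  -43. ] rot deg [ 0.07 -4.33  0.01] F [-0.1  0.7 -0.2] op 1.0
```

send_rows([
  [0.02, 0, -0.022, 0, 0, 0],
  [0.02, 0, -0.021, 0, 0, 0],
  [0, 0.01, 0, 0, -4.3, 0],
  [0, 0, 0, 0, 0, 0],
  [0, 0, 0, 0, 0, 0],
])

```text
clock: 2.4
eef_pos: [485.3, -87.3, 191.8]
tcp_rot: [-1.571, 0.001, -0.082]
contact_force: [-0.2, -1.0, 0.0]
opening: 1.0
```

```bash
python3 -c "
from h import *
to([486.8,-92,84],down(-4.8))
t=grab('top'); crop(t,230,170,380,300,'a1.png')
s=grab('side'); crop(s,230,100,400,280,'a1s.png')"
```

```text
clk 2.4 at [485.3 -87.3 191.8] delta mm [  2.  107.8  -4.6] rot deg [-0.01  0.08 -0.06] F [-0.2 -1.   0. ] op 1.0
```

send_rows([
  [0.002, 0.03, -0.0045, 0, 0, 0],
  [0, 0.03, 0, 0, 0, 0],
  [0, 0.03, 0, 0, 0, 0],
  [0, 0.018, 0, 0, 0, 0],
  [0, 0, 0, 0, 0, 0],
  [0, 0, 0, 0, 0, 0],
])

```text
clock: 3.1
eef_pos: [487.7, -91.9, 84.5]
tcp_rot: [-1.571, -0.0, -0.08]
contact_force: [-0.3, 0.9, 0.3]
opening: 0.998
```

send_rows([
  [0, 0, 0, 0, 0, 0],
  [0, 0, 0, 0, 0, 0],
  [0, 0, 0, 0, 0, 0],
  [0, 0, 0, 0, 0, 0],
  [0, 0, 0, 0, 0, 0],
  [0, 0, 0, 0, 0, 0],
], gripper=0, squeeze=80)

```text
clock: 3.7
eef_pos: [488.0, -92.4, 84.6]
tcp_rot: [-1.571, -0.001, -0.081]
contact_force: [-1.2, 0.1, 7.4]
opening: 0.292
```

```bash
python3 -c "
from h import *
to([486.8,-92,84],down(-4.8))
s=grab('side'); crop(s,230,100,400,280,'a2s.png')"
```

```text
clk 3.7 at [488.  -92.4  84.6] delta mm [-1.2  0.6  0.3] rot deg [0.01 0.18 0.07] F [-1.2  0.1  7.4] op 0.292
```

View pics/a2s.png

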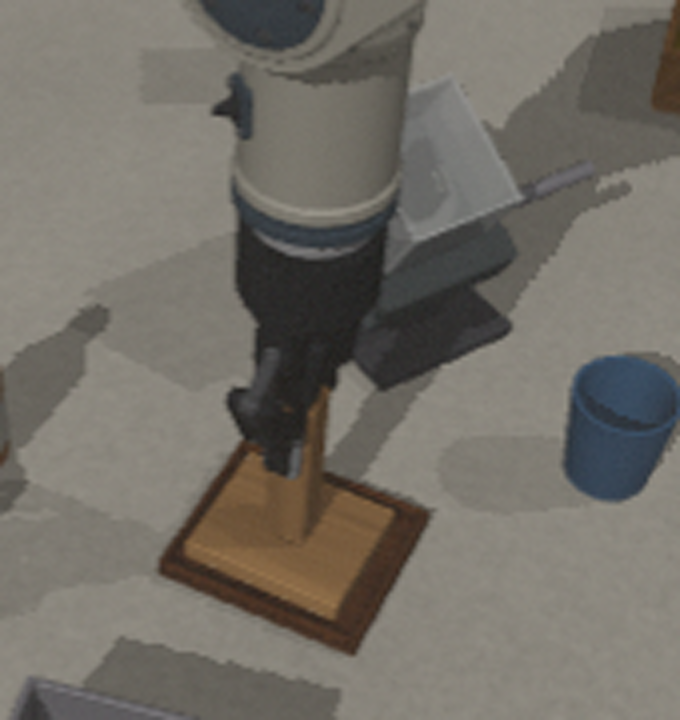

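The handle is gripped: opening 0.29, upright. Now I lift it and carry it to heap b.

send_rows([
  [0, -0.02, 0, 0, 0, 0],
  [0, -0.04, 0, 0, 0, 0],
  [0, -0.04, 0, 0, 0, 0],
  [0, -0.02, 0, 0, 0, 0],
  [0, 0, 0.02, 0, 0, 0],
  [0, 0, 0.04, 0, 0, 0],
  [0, 0, 0.04, 0, -4, 0],
  [0, 0, 0.04, 0, -4, 0],
])

```text
clock: 4.55
eef_pos: [495.7, 48.7, 203.8]
tcp_rot: [-1.571, 0.0, 0.061]
contact_force: [0.6, 0.1, -3.2]
opening: 0.293
```

```bash
python3 -c "
from h import *
to([484.7,138.4,190],down(8))"
```

```text
clk 4.55 at [495.7  48.7 203.8] delta mm [-5.5 13.8 90.2] rot deg [-0.   -4.51 -0.01] F [ 0.6  0.1 -3.2] op 0.293
```

send_rows([
  [-0.002, 0, 0.03, 0, 0, 0],
  [-0.002, 0, 0.03, 0, 0, 0],
  [-0.002, 0.005, 0.02, 0, 0, 0],
  [0, 0.005, 0.009, 0, -4.5, 0],
  [0, 0, 0, 0, 0, 0],
  [0, 0, 0, 0, 0, 0],
])

```text
clock: 5.15
eef_pos: [484.3, 135.7, 193.7]
tcp_rot: [-1.571, 0.001, 0.136]
contact_force: [0.2, -0.2, -3.2]
opening: 0.295
```

```bash
python3 -c "
from h import *
to([484.7,138.4,190],down(8))
for n in ('side','top'):
  d=grab(n); crop(d,*((180,220,340,400) if n=='side' else (90,180,290,300)),'b1%s.png'%n,4)"
```

```text
clk 5.15 at [484.3 135.7 193.7] delta mm [0.7 3.7 2.6] rot deg [ 0.02 -0.19 -0.05] F [ 0.2 -0.2 -3.2] op 0.295
```

View pics/b1side.png

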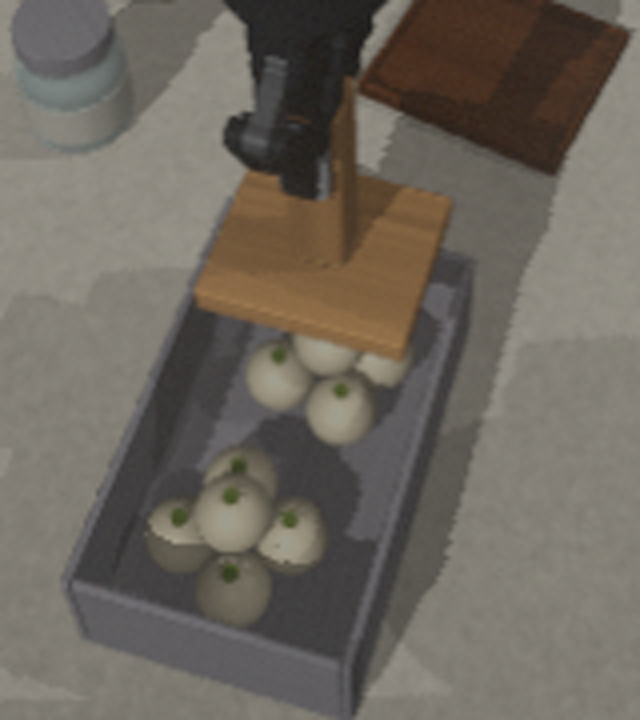

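send_rows([
  [0.001, 0.015, 0.004, 0, 0, 0],
  [0, 0.015, 0, 0, 0, 0],
  [0, 0.008, 0, 0, 0, 0],
  [0, 0.003, 0, 0, 0, 0],
  [0, 0.003, 0, 0, 0, 0],
  [0, 0.003, 0, 0, 0, 0],
])

```text
clock: 5.85
eef_pos: [485.6, 140.0, 147.3]
tcp_rot: [-1.571, -0.001, 0.137]
contact_force: [0.8, -0.2, -2.7]
opening: 0.297
```

send_rows([
  [0, 0.003, 0, 0, 0, 0],
  [0, 0.003, 0, 0, 0, 0],
  [0, 0.003, 0, 0, 0, 0],
])

```text
clock: 6.15
eef_pos: [485.3, 140.1, 137.9]
tcp_rot: [-1.571, -0.0, 0.138]
contact_force: [-1.1, -0.2, -2.7]
opening: 0.293
```

send_rows([
  [0, 0.003, 0, 0, 0, 0],
  [0, 0.003, 0, 0, 0, 0],
  [0, 0.003, 0, 0, 0, 0],
])

```text
clock: 6.45
eef_pos: [485.1, 140.1, 128.6]
tcp_rot: [-1.571, 0.0, 0.138]
contact_force: [-0.4, -1.1, -2.2]
opening: 0.297
```

send_rows([
  [0, 0.003, 0, 0, 0, 0],
  [0, 0.002, 0, 0, 0, 0],
  [0, 0, 0, 0, 0, 0],
])

```text
clock: 6.75
eef_pos: [484.9, 140.0, 123.6]
tcp_rot: [-1.571, 0.001, 0.138]
contact_force: [0.1, 0.9, -2.1]
opening: 0.295
```

```bash
python3 -c "
from h import *
to([484.7,138.4,190],down(8))
for n in ('side','top'):
  d=grab(n); crop(d,*((180,220,340,400) if n=='side' else (90,180,290,300)),'b2%s.png'%n,4)"
```

```text
clk 6.75 at [484.9 140.  123.6] delta mm [ -0.5 -66.4  -1.6] rot deg [ 0.   -0.11 -0.03] F [ 0.1  0.9 -2.1] op 0.295
```

View pics/b2side.png

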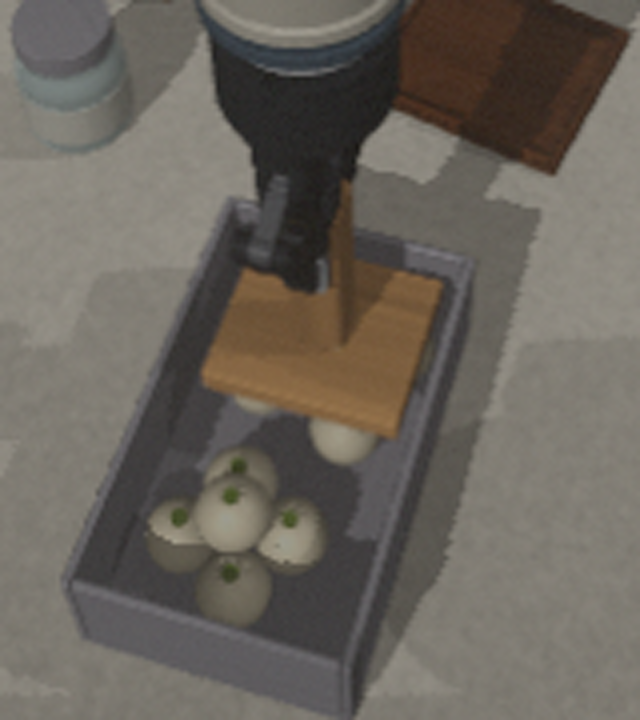

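send_rows([
  [0, 0.001, 0, 0, 0, 0],
  [0, 0.001, 0, 0, 0, 0],
  [0, 0, 0, 0, 0, 0],
  [0, 0, 0, 0, 0, 0],
])

```text
clock: 7.25
eef_pos: [485.1, 140.1, 121.9]
tcp_rot: [-1.571, 0.0, 0.138]
contact_force: [-0.3, 0.3, -1.9]
opening: 0.296
```

send_rows([
  [0, -0.01, 0, 0, 0, 0],
  [0, -0.025, 0, 0, 0, 0],
  [0, -0.03, 0, 0, 0, 0],
  [0, 0, 0.02, 0, 0, 0],
  [0, 0, 0.03, 0, 0, 0],
  [0, 0, 0.03, 0, 0, 0],
  [0, 0, 0.017, 0, 0, 0],
  [0, 0, 0, 0, 0, 0],
])

```text
clock: 8.05
eef_pos: [471.8, 238.1, 187.8]
tcp_rot: [-1.57, -0.001, 0.14]
contact_force: [-0.1, -0.2, -1.4]
opening: 0.297
```

```bash
python3 -c "
from h import *
a=np.radians(8); B=np.array([479,192.3])
for xy in ((4,46),): print(B+[xy[0]*np.cos(a)-xy[1]*np.sin(a),xy[0]*np.sin(a)+xy[1]*np.cos(a)])
to([479.2,238.4,190],down(8))
for n in ('side','top'):
  d=grab(n); crop(d,*((180,220,340,400) if n=='side' else (90,180,290,300)),'b3%s.png'%n,4)"
```

```text
[476.55910963 238.40902357]
clk 8.05 at [471.8 238.1 187.8] delta mm [ 7.4 -2.2 -0.8] rot deg [-0.05  0.    0.06] F [-0.1 -0.2 -1.4] op 0.297
```

View pics/b3side.png

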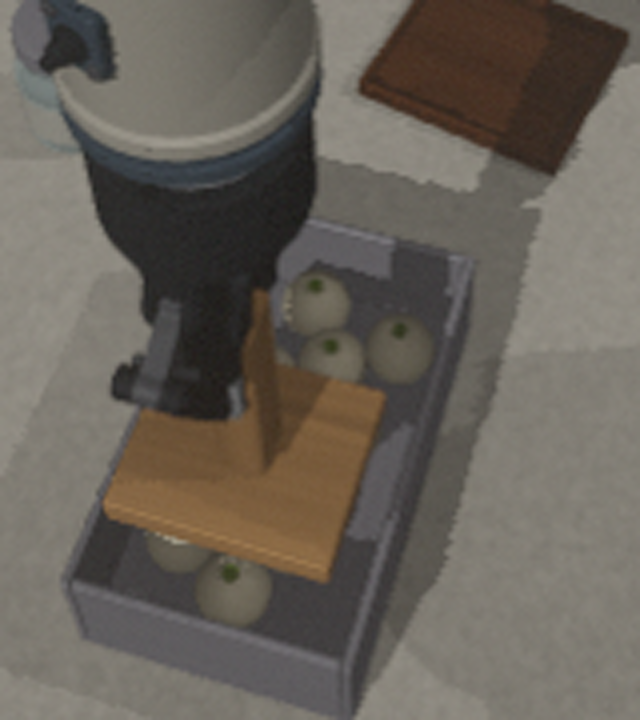

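View pics/b3top.png

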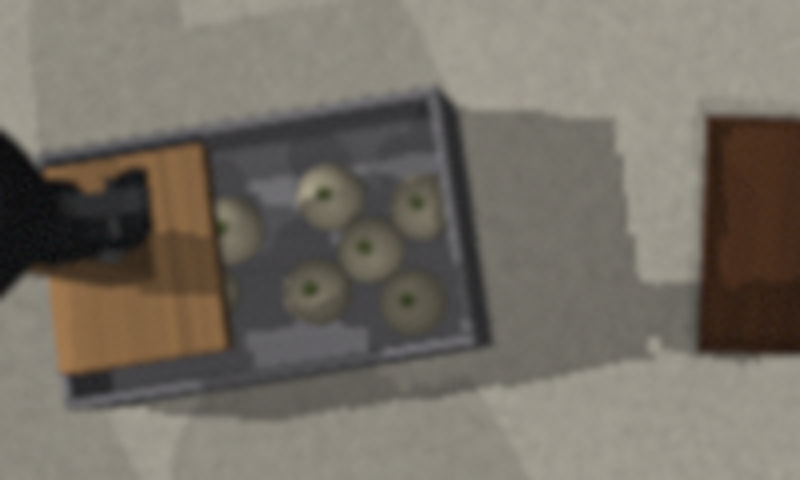

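send_rows([
  [0.0075, 0.01, 0, 0, 0, 0],
  [0, 0.015, 0, 0, 0, 0],
  [0, 0.008, 0, 0, 0, 0],
  [0, 0.003, 0, 0, 0, 0],
  [0, 0.003, 0, 0, 0, 0],
  [0, 0.003, 0, 0, 0, 0],
  [0, 0.003, 0, 0, 0, 0],
])

```text
clock: 8.85
eef_pos: [479.7, 237.3, 142.2]
tcp_rot: [-1.571, -0.001, 0.138]
contact_force: [-0.1, -0.1, -2.4]
opening: 0.293
```

send_rows([
  [0, 0.003, 0, 0, 0, 0],
  [0, 0.003, 0, 0, 0, 0],
  [0, 0.003, 0, 0, 0, 0],
  [0, 0.003, 0, 0, 0, 0],
])

```text
clock: 9.25
eef_pos: [479.2, 237.2, 129.7]
tcp_rot: [-1.571, 0.0, 0.138]
contact_force: [0.5, 0.2, -2.4]
opening: 0.297
```

send_rows([
  [0, 0.003, 0, 0, 0, 0],
  [0, 0.003, 0, 0, 0, 0],
  [0, 0.002, 0, 0, 0, 0],
  [0, 0, 0, 0, 0, 0],
  [0, 0, 0, 0, 0, 0],
])

```text
clock: 9.75
eef_pos: [479.2, 237.2, 121.9]
tcp_rot: [-1.571, 0.0, 0.138]
contact_force: [0.2, -0.4, -3.2]
opening: 0.295
```

```bash
python3 -c "
from h import *
to([479.2,238.4,190],down(8))
d=grab('side'); crop(d,180,220,340,400,'b4side.png')"
```

```text
clk 9.75 at [479.2 237.2 121.9] delta mm [  0.1 -68.1   1.2] rot deg [ 0.   -0.11 -0.  ] F [ 0.2 -0.4 -3.2] op 0.295
```

View pics/b4side.png

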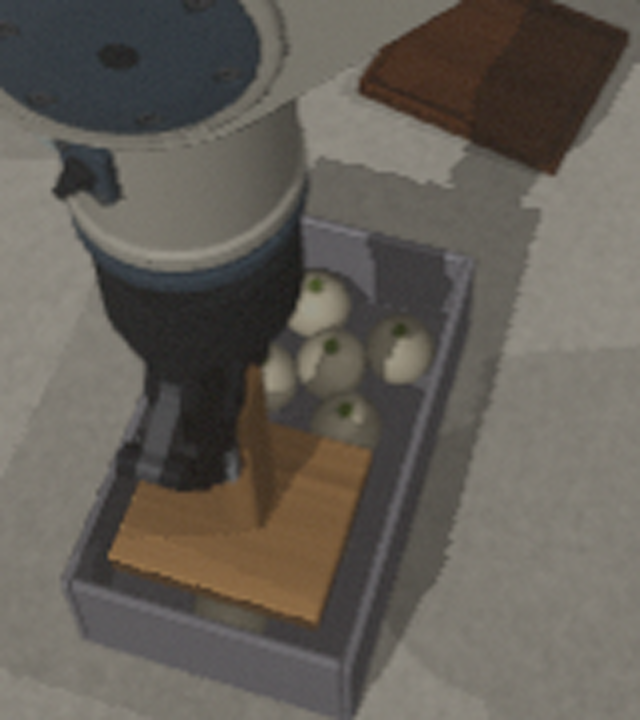

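send_rows([
  [0, -0.01, 0, 0, 0, 0],
  [0, -0.025, 0, 0, 0, 0],
  [0, -0.035, 0, 0, 0, 0],
  [0, 0, -0.02, 0, 0, 0],
  [0, 0, -0.04, 0, 0, 0],
  [0, 0, -0.04, 0, 0, 0],
  [0, 0, -0.04, 0, 0, 0],
  [0, 0, -0.04, 0, 0, 0],
])

```text
clock: 10.6
eef_pos: [504.1, 57.5, 193.0]
tcp_rot: [-1.571, -0.001, 0.138]
contact_force: [0.3, 0.5, -2.6]
opening: 0.294
```

```bash
python3 -c "
from h import *
to([485.7,-92.7,150],down(-3.4))
for n in ('side','top'):
  d=grab(n); crop(d,*((180,220,340,400) if n=='side' else (90,180,290,300)),'b5%s.png'%n,4)
  C=cloud(d); X,Y=C[...,0]-479,C[...,1]-192.3; a=np.radians(8); x=X*np.cos(a)+Y*np.sin(a); y=-X*np.sin(a)+Y*np.cos(a)
  f=d['frame'].astype(int)
  m=(abs(x)<60)&(abs(y)<100)&(C[...,2]<120); print(n,np.percentile(C[...,2][m],[50,95,99,99.9]))
  g=m&(f[...,1]>f[...,0]+4)&(f[...,1]>f[...,2]+20)
  k,l,st,ce=cv2.connectedComponentsWithStats(g.astype(np.uint8))
  for i in range(1,k):
    if st[i,4]>1: print(C[l==i].mean(0).round(1))
"
```

```text
clk 10.6 at [504.1  57.5 193. ] delta mm [ -39.    42.9 -146.2] rot deg [-0.   11.31  0.07] F [ 0.3  0.5 -2.6] op 0.294
side [ 24.67011931  41.49837886 115.59006939 119.45628733]
[503.4 110.8  42.6]
[452.5 116.2  42.9]
[480.4 138.7  42.3]
[509.3 159.7  42.8]
[458.7 167.3  42.8]
[496.4 206.5  43.8]
[514.4 253.3  43.4]
[480.9 239.6  43.4]
[448.4 224.4  43.9]
[468.1 271.6  42.1]
top [20.07323614 40.7216795  43.11668447 45.27199075]
[509.2 161.1  43.4]
[497.  207.6  41.1]
[481.8 239.4  43.6]
[480.4 139.5  42.8]
[459.1 168.   42.6]
[452.9 117.7  41. ]
[448.8 224.9  43.3]
```

View pics/b5side.png

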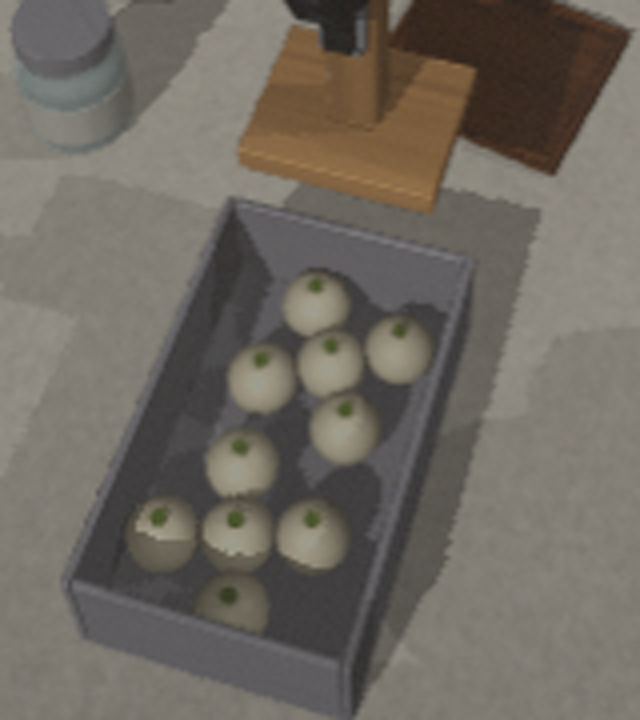

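View pics/b5top.png

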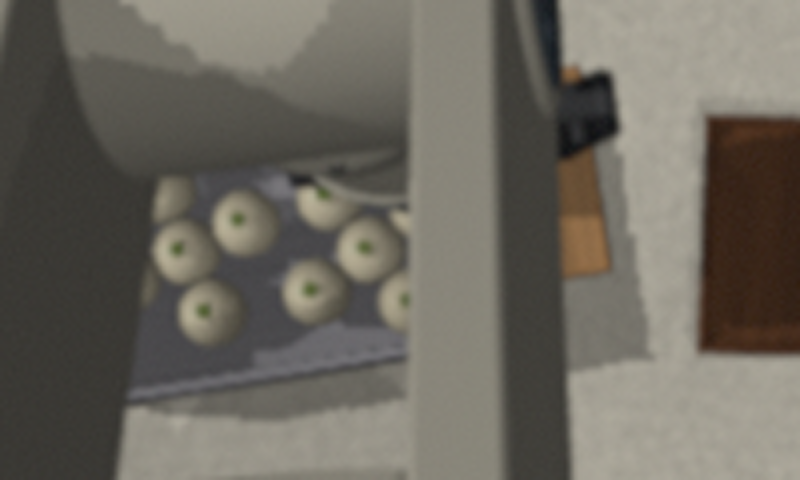

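All ten spots lie at z≈42–44, so the turnips are in one layer. Now back to the tray.

send_rows([
  [-0.008, 0, -0.036, 0, 0, 0],
  [-0.011, 0, -0.04, 0, 0, 0],
  [-0.01, 0, -0.04, 0, 0, 0],
  [-0.01, 0, -0.029, 0, 0, 0],
  [0, 0, 0, 0, 5.5, 0],
  [0, 0, 0, 0, 5.5, 0],
  [0, 0, 0, 0, 0, 0],
  [0, 0, 0, 0, 0, 0],
])

```text
clock: 11.5
eef_pos: [485.4, -89.7, 192.4]
tcp_rot: [-1.571, -0.001, -0.051]
contact_force: [0.2, -0.2, -3.1]
opening: 0.296
```

```bash
python3 -c "
from h import *
to([485.7,-92.7,85],down(-3.4))"
```

```text
clk 11.5 at [485.4 -89.7 192.4] delta mm [  0.3 107.4  -2.9] rot deg [-0.    0.46  0.04] F [ 0.2 -0.2 -3.1] op 0.296
```

send_rows([
  [0, 0.03, -0.003, 0, 0, 0],
  [0, 0.03, 0, 0, 0, 0],
  [0, 0.025, 0, 0, 0, 0],
  [0, 0.01, 0, 0, 0, 0],
  [0, 0.006, 0, 0, 0, 0],
  [0, 0.003, 0, 0, 0, 0],
  [0, 0.002, 0, 0, 0, 0],
  [0, 0, 0, 0, 0, 0],
])

```text
clock: 12.3
eef_pos: [485.6, -93.1, 86.5]
tcp_rot: [-1.571, -0.001, -0.054]
contact_force: [0.0, -0.5, -2.2]
opening: 0.292
```

send_rows([
  [0, 0.001, 0, 0, 0, 0],
  [0, 0, 0, 0, 0, 0],
])

```text
clock: 12.5
eef_pos: [485.3, -93.2, 85.3]
tcp_rot: [-1.571, -0.001, -0.054]
contact_force: [0.3, 1.0, -2.0]
opening: 0.295
```

```bash
python3 -c "
from h import *
to([485.7,-92.7,85],down(-3.4))
d=grab('side'); crop(d,240,160,360,280,'c1.png')"
```

```text
clk 12.5 at [485.3 -93.2  85.3] delta mm [0.4 0.3 0.5] rot deg [0.01 0.29 0.04] F [ 0.3  1.  -2. ] op 0.295
```

View pics/c1.png

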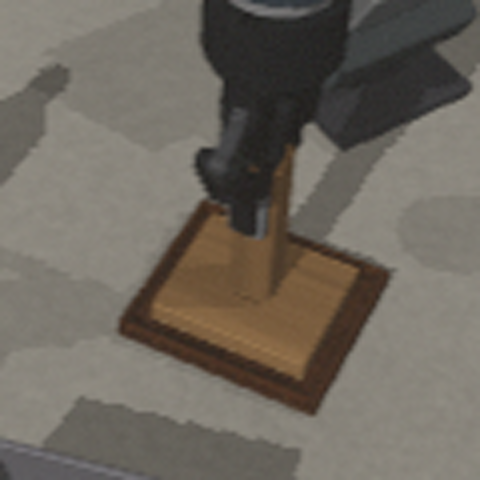

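send_rows([
  [0, 0.0005, 0, 0, 0, 0],
  [0, 0, 0, 0, 0, 0],
  [0, 0, 0, 0, 0, 0],
  [0, 0, 0, 0, 0, 0],
  [0, 0, 0, 0, 0, 0],
], gripper=1)

```text
clock: 13.05
eef_pos: [485.1, -93.1, 84.5]
tcp_rot: [-1.571, -0.0, -0.054]
contact_force: [-0.4, -0.5, -0.1]
opening: 0.999
```

send_rows([
  [0, -0.015, 0, 0, 0, 0],
  [0, -0.03, 0, 0, 0, 0],
  [0, -0.04, 0, 0, 0, 0],
  [0, -0.04, 0, 0, 0, 0],
  [0, -0.02, 0, 0, 0, 0],
  [0, 0, 0, 0, 0, 0],
])

```text
clock: 13.65
eef_pos: [486.9, -93.4, 232.6]
tcp_rot: [-1.572, -0.006, -0.054]
contact_force: [-0.6, 1.0, -1.1]
opening: 1.002
```

```bash
python3 -c "
from h import *
bar=face(535,-68,-171.4); print('bar',bar,'hinge',face(623,27.5,-196.4))
to(bar+[0,0,60],down(-125.1))
d=grab('top')
C=cloud(d); z=C[...,2]; b=(C[...,0]>380)&(C[...,0]<600)&(C[...,1]>-180)&(C[...,1]<0)&(z>128)&(z<142); print(np.median(C[b],0),b.sum())
d=grab('side'); crop(d,240,90,400,280,'c2.png')
C=cloud(d); z=C[...,2]; b=(C[...,0]>380)&(C[...,0]<600)&(C[...,1]>-180)&(C[...,1]<0)&(z>128)&(z<142); print(np.median(C[b],0),b.sum())
"
```

```text
bar [ 412.25664909 -372.85319779  106.07501205] hinge [ 540.15916278 -346.01778808  126.3248954 ]
clk 13.65 at [486.9 -93.4 232.6] delta mm [ -59.7   66.4 -283. ] rot deg [ -0.33 121.98   0.25] F [-0.6  1.  -1.1] op 1.002
[472.80500131 -82.3995395  133.6863449 ] 1
[483.60876703 -88.9806354  135.24943422] 120
```

View pics/c2.png

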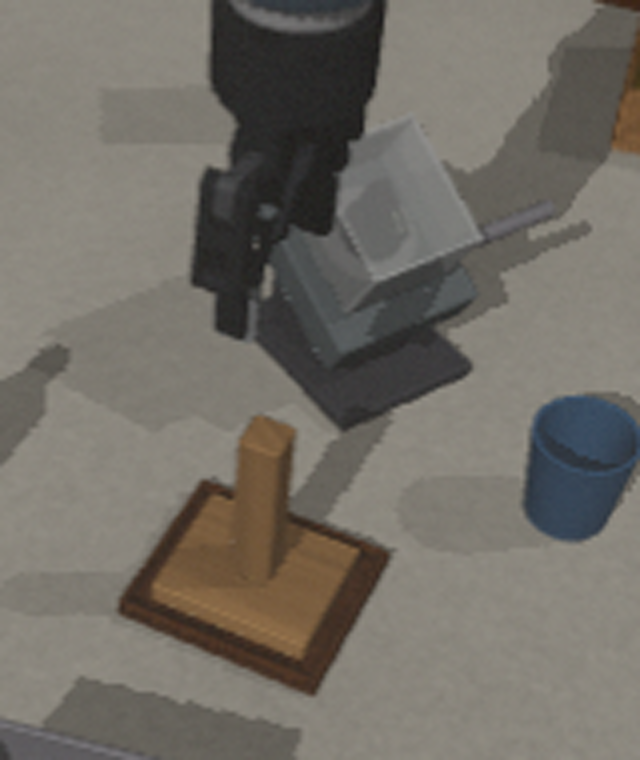

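send_rows([
  [0, -0.01, 0, 0, 8.5, 0],
  [0, -0.01, 0, 0, 8.5, 0],
  [0, -0.01, 0, 0, 8.5, 0],
  [0, -0.01, 0, 0, 8.5, 0],
  [0, 0, 0, 0, 8.5, 0],
  [0, 0, 0, 0, 8.5, 0],
  [0, 0, 0, 0, 8.5, 0],
  [0, 0, 0, 0, 8.5, 0],
])

```text
clock: 14.55
eef_pos: [484.1, -92.9, 267.4]
tcp_rot: [-1.574, 0.002, -1.247]
contact_force: [-0.8, -0.0, -0.3]
opening: 1.002
```

send_rows([
  [0, 0, 0, 0, 8.5, 0],
  [0, 0, 0, 0, 8.5, 0],
  [0, 0, 0, 0, 8.5, 0],
  [0, 0, 0, 0, 8.5, 0],
  [0, 0, 0, 0, 8.5, 0],
  [0, 0, 0, 0, 8.5, 0],
  [0, 0, 0, 0, 3, 0],
  [0, 0, 0, 0, 0, 0],
])

```text
clock: 15.35
eef_pos: [484.2, -92.9, 267.6]
tcp_rot: [-1.574, -0.001, -2.184]
contact_force: [-0.3, 0.8, -0.3]
opening: 1.0
```

```bash
python3 -c "
from h import *
bar=face(535,-68,-171.4)
print(r.sense()['qpos'])
to(bar+[0,0,60],down(-125.1))"
```

```text
[-1.92576984e-01  1.10589251e-01  1.86469176e+00 -2.75261019e-06
  1.16938715e+00  4.20833095e-01]
clk 15.35 at [484.2 -92.9 267.6] delta mm [270.2 101.6 102.6] rot deg [ 0.16 -0.05  0.07] F [-0.3  0.8 -0.3] op 1.0
```

send_rows([
  [0.03, 0, 0.012, 0, 0, 0],
  [0.04, 0, 0.015, 0, 0, 0],
  [0.04, 0, 0.015, 0, 0, 0],
  [0.04, 0, 0.015, 0, 0, 0],
  [0.04, 0, 0.015, 0, 0, 0],
  [0.04, 0, 0.015, 0, 0, 0],
  [0.04, 0.02, 0.015, 0, 0, 0],
  [0, 0.02, 0, 0, 0, 0],
], gripper=0.7, squeeze=20)

```text
clock: 16.15
eef_pos: [411.9, -376.9, 228.2]
tcp_rot: [-1.57, -0.001, -2.185]
contact_force: [0.5, -0.4, 0.1]
opening: 0.704
```

send_rows([
  [0, 0.02, 0, 0, 0, 0],
  [0, 0.02, 0, 0, 0, 0],
  [0, 0, 0, 0, 0, 0],
])

```text
clock: 16.45
eef_pos: [411.3, -371.1, 185.8]
tcp_rot: [-1.577, 0.001, -2.182]
contact_force: [0.2, 1.0, 0.7]
opening: 0.699
```

```bash
python3 -c "
from h import *
bar=face(535,-68,-171.4)
print(r.sense()['qpos'])
to(bar+[0,0,-18],down(-125.1))
d=grab('side'); crop(d,260,60,430,240,'d1.png')
d=grab('top'); crop(d,330,150,480,300,'d1t.png')"
```

```text
[-7.36797098e-01  2.96345731e-01  1.82612523e+00  6.03666148e-06
  1.02578987e+00 -1.25462749e-01]
clk 16.45 at [ 411.3 -371.1  185.8] delta mm [ 1.  97.7  2.5] rot deg [ 0.38  0.07 -0.05] F [0.2 1.  0.7] op 0.699
```

View pics/d1.png

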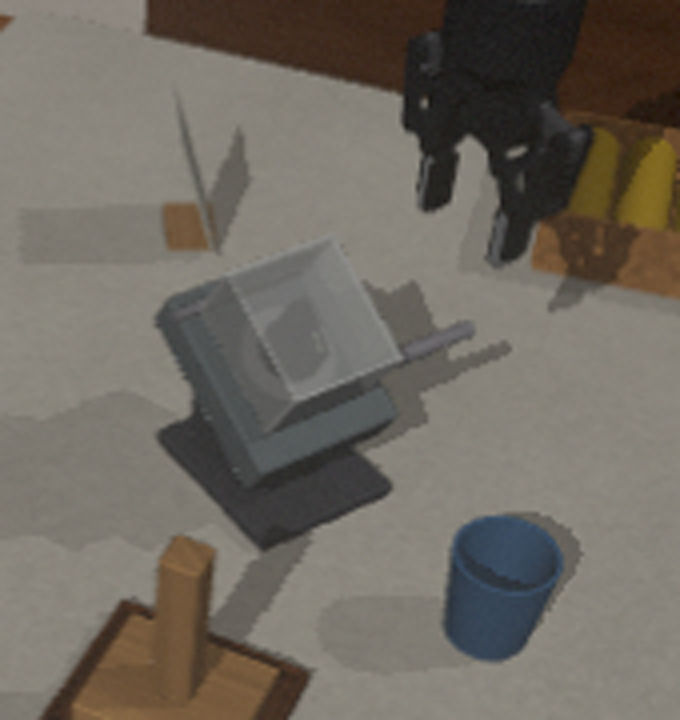

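View pics/d1t.png

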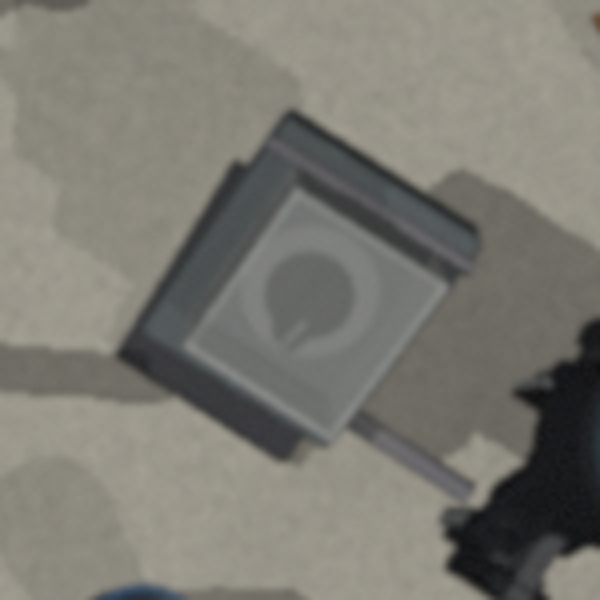

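send_rows([
  [0.001, 0.03, 0.0025, 0, 0, 0],
  [0, 0.03, 0, 0.4, 0, 0],
  [0, 0.025, 0, 0, 0, 0],
  [0, 0.013, 0, 0, 0, 0],
  [0, 0, 0, 0, 0, 0],
])

```text
clock: 17.05
eef_pos: [414.6, -374.6, 90.7]
tcp_rot: [-1.566, 0.0, -2.183]
contact_force: [-0.3, -0.4, 0.3]
opening: 0.7
```

```bash
python3 -c "
from h import *
bar=face(535,-68,-171.4)
to(bar+[0,0,-18],down(-125.1))
d=grab('side'); crop(d,260,60,430,240,'d2.png')
H=face(623,27.5,-196.4)
p0=np.array([-88*np.cos(.5)-25*np.sin(.5),-88*np.sin(.5)+25*np.cos(.5)])
ths=np.arange(0,2.53,.12); prev=p0
for t in ths:
  p=np.array([p0[0]*np.cos(t)+p0[1]*np.sin(t),-p0[0]*np.sin(t)+p0[1]*np.cos(t)])
  print(round(t,2),'dy',round(-(p-prev)[1],1),'dz',round((p-prev)[0],1), 'tot',(p-p0).round(1)); prev=p
"
```

```text
clk 17.05 at [ 414.6 -374.6   90.7] delta mm [-0.1  2.6 -2.9] rot deg [-0.29  0.03 -0.01] F [-0.3 -0.4  0.3] op 0.7
0.0 dy -0.0 dz 0.0 tot [0. 0.]
0.12 dy -10.8 dz -1.8 tot [-1.8 10.8]
0.24 dy -11.0 dz -0.5 tot [-2.3 21.8]
0.36 dy -10.9 dz 0.8 tot [-1.4 32.7]
0.48 dy -10.8 dz 2.1 tot [ 0.7 43.5]
0.6 dy -10.4 dz 3.4 tot [ 4.1 53.9]
0.72 dy -9.9 dz 4.6 tot [ 8.8 63.9]
0.84 dy -9.3 dz 5.8 tot [14.6 73.2]
0.96 dy -8.6 dz 6.9 tot [21.5 81.7]
1.08 dy -7.7 dz 7.8 tot [29.3 89.4]
1.2 dy -6.7 dz 8.7 tot [38.  96.1]
1.32 dy -5.6 dz 9.4 tot [ 47.5 101.6]
1.44 dy -4.4 dz 10.0 tot [ 57.5 106.1]
1.56 dy -3.2 dz 10.5 tot [ 68.  109.2]
1.68 dy -1.9 dz 10.8 tot [ 78.8 111.1]
1.8 dy -0.6 dz 11.0 tot [ 89.8 111.7]
1.92 dy 0.7 dz 10.9 tot [100.7 111. ]
2.04 dy 2.0 dz 10.8 tot [111.5 109. ]
2.16 dy 3.3 dz 10.5 tot [122.  105.7]
2.28 dy 4.5 dz 10.0 tot [131.9 101.1]
2.4 dy 5.7 dz 9.4 tot [141.3  95.4]
2.52 dy 6.8 dz 8.6 tot [149.9  88.7]
```

View pics/d2.png

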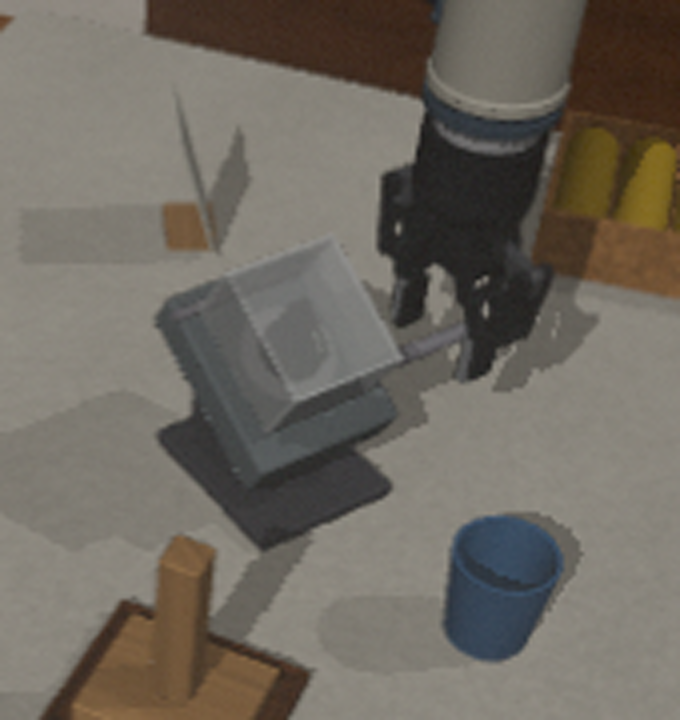

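Fingers straddle the rod at about (432,342) in the crop. A small correction, then close.

send_rows([
  [0, 0.0025, -0.003, 0, 0, 0],
  [0, 0, 0, 0, 0, 0],
  [0, 0, 0, 0, 0, 0],
  [0, 0, 0, 0, 0, 0],
  [0, 0, 0, 0, 0, 0],
  [0, 0, 0, 0, 0, 0],
], gripper=0, squeeze=25)

```text
clock: 17.7
eef_pos: [412.2, -373.2, 89.7]
tcp_rot: [-1.564, -0.0, -2.183]
contact_force: [-2.9, 2.3, 6.5]
opening: 0.129
```

```bash
python3 -c "
from h import *
bar=face(535,-68,-171.4)
to(bar+[0,0,-18],down(-125.1))"
```

```text
clk 17.7 at [ 412.2 -373.2   89.7] delta mm [-0.3  1.6 -0.2] rot deg [-0.38  0.    0.01] F [-2.9  2.3  6.5] op 0.129
```

send_rows([
  [0, -0.0108, -0.0018, 0, 0, 0],
  [0, -0.011, -0.0005, 0, 0, 0],
  [0, -0.0109, 0.0008, 0, 0, 0],
  [0, -0.0108, 0.0021, 0, 0, 0],
  [0, -0.0104, 0.0034, 0, 0, 0],
])

```text
clock: 18.2
eef_pos: [415.0, -375.1, 143.8]
tcp_rot: [-1.565, 0.0, -2.184]
contact_force: [-1.8, 0.1, -4.0]
opening: 0.126
```

```bash
python3 -c "
from h import *
bar=face(535,-68,-171.4)
to(bar+[0,0,-18],down(-125.1))
d=grab('side'); crop(d,260,60,430,240,'d3.png')"
```

```text
clk 18.2 at [ 415.  -375.1  143.8] delta mm [-0.2 55.7 -3.8] rot deg [-0.33 -0.01 -0.  ] F [-1.8  0.1 -4. ] op 0.126
```

View pics/d3.png

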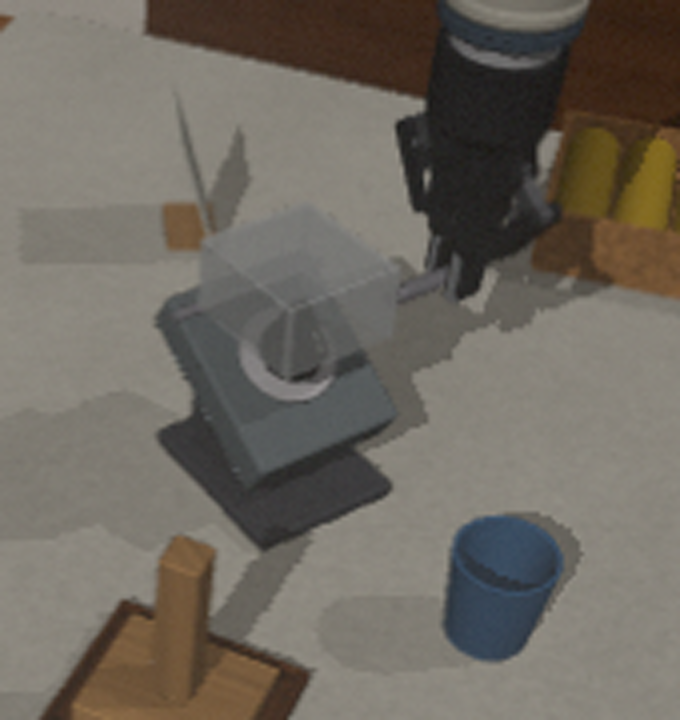

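The hood is rising with the rod. I'll continue the arc.

send_rows([
  [0, -0.0099, 0.0046, 0, 0, 0],
  [0, -0.0093, 0.0058, 0, 0, 0],
  [0, -0.0086, 0.0069, 0, 0, 0],
  [0, -0.0077, 0.0078, 0, 0, 0],
  [0, -0.0067, 0.0087, 0, 0, 0],
  [0, -0.0056, 0.0094, 0, 0, 0],
  [0, -0.0044, 0.01, 0, 0, 0],
  [0, -0.0032, 0.0105, 0, 0, 0],
])

```text
clock: 19.05
eef_pos: [468.1, -411.6, 201.3]
tcp_rot: [-1.563, 0.001, -2.184]
contact_force: [-2.7, 5.5, 6.5]
opening: 0.13
```

send_rows([
  [0, -0.0019, 0.0108, 0, 0, 0],
  [0, -0.0006, 0.011, 0, 0, 0],
  [0, 0.0007, 0.0109, 0, 0, 0],
  [0, 0.002, 0.0108, 0, 0, 0],
  [0, 0.0033, 0.0105, 0, 0, 0],
])

```text
clock: 19.55
eef_pos: [512.9, -443.0, 196.5]
tcp_rot: [-1.562, 0.001, -2.183]
contact_force: [1.7, 5.5, 4.0]
opening: 0.128
```

```bash
python3 -c "
from h import *
bar=face(535,-68,-171.4)
to(bar+[0,0,-18],down(-125.1))
d=grab('side'); crop(d,260,60,430,240,'d4.png')"
```

```text
clk 19.55 at [ 512.9 -443.   196.5] delta mm [   0.6  107.4 -123.5] rot deg [-0.48 -0.   -0.06] F [1.7 5.5 4. ] op 0.128
```

View pics/d4.png

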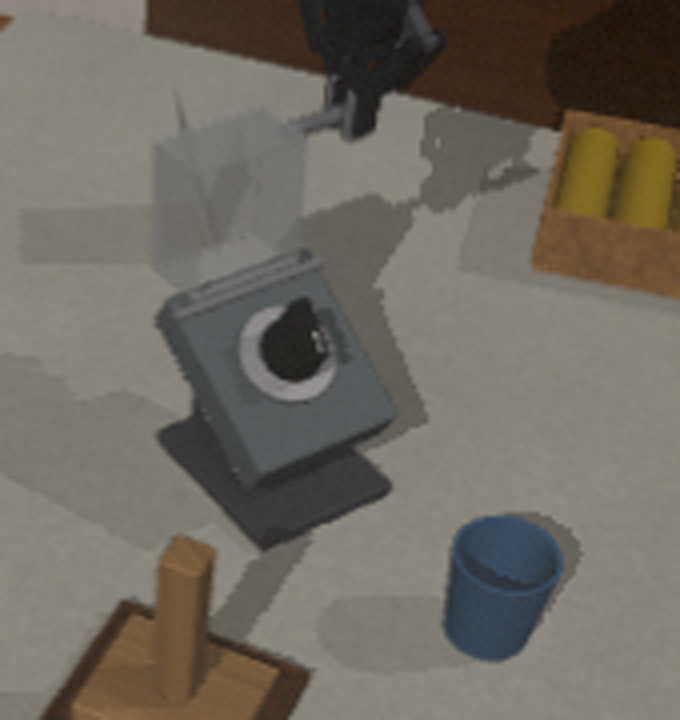

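send_rows([
  [0, 0.0045, 0.01, 0, 0, 0],
  [0, 0.0057, 0.0094, 0, 0, 0],
  [0, 0.004, 0.005, 0, 0, 0],
  [0, 0, 0, 0, 0, 0],
  [0, 0, 0, 0, 0, 0],
])

```text
clock: 20.1
eef_pos: [532.9, -457.3, 181.9]
tcp_rot: [-1.561, 0.001, -2.183]
contact_force: [6.6, 3.6, 1.3]
opening: 0.132
```

send_rows([
  [0, 0, 0, 0, 0, 0],
  [0, 0, 0, 0, 0, 0],
  [0, 0, 0, 0, 0, 0],
  [0, 0, 0, 0, 0, 0],
], gripper=0.7)

```text
clock: 20.5
eef_pos: [531.2, -457.2, 181.4]
tcp_rot: [-1.564, -0.0, -2.184]
contact_force: [0.3, 0.1, -0.6]
opening: 0.7
```

```bash
python3 -c "
from h import *
bar=face(535,-68,-171.4)
to(bar+[0,0,-18],down(-125.1))
d=grab('side'); crop(d,260,60,430,240,'d5.png')
d=grab('top'); crop(d,330,130,480,280,'d5t.png')"
```

```text
clk 20.5 at [ 531.2 -457.2  181.4] delta mm [  -0.6   92.4 -146.4] rot deg [-0.39 -0.03  0.02] F [ 0.3  0.1 -0.6] op 0.7
```

View pics/d5.png

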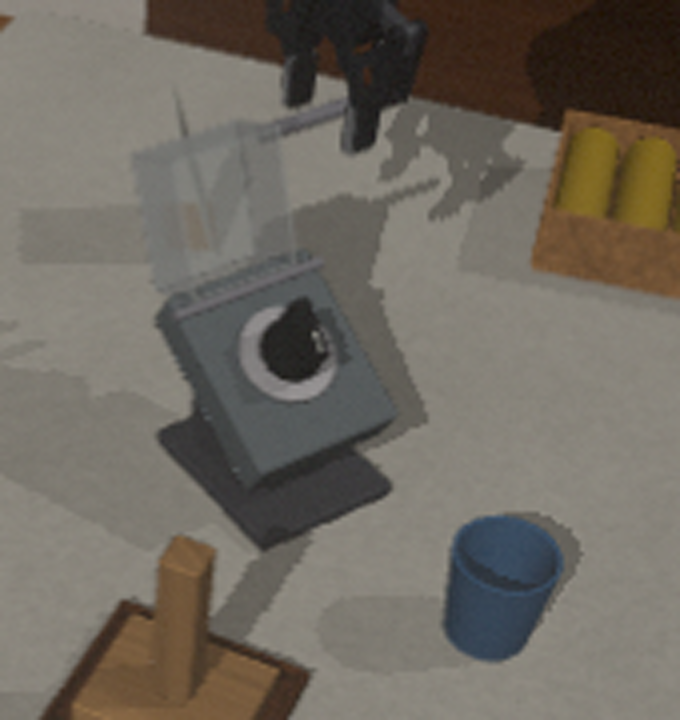

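View pics/d5t.png

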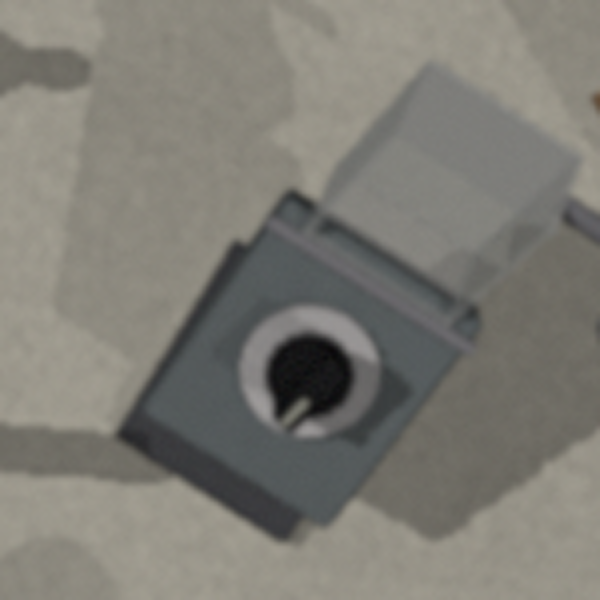

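send_rows([
  [0, -0.03, 0, 0, 0, 0],
  [0, -0.04, 0, 0, 0, 0],
  [0, -0.04, 0, 0, 0, 0],
  [0, 0, -0.03, 0, -8.5, 0],
  [0, 0, 0, 0, -8.5, 0],
  [0, 0, 0, 0, -8.5, 0],
  [0, 0, 0, 0, -8.5, 0],
  [0, 0, 0, 0, -8.5, 0],
], gripper=0.5)

```text
clock: 21.4
eef_pos: [506.1, -439.3, 291.5]
tcp_rot: [-1.566, -0.005, -1.436]
contact_force: [0.4, 0.3, 0.9]
opening: 0.498
```

send_rows([
  [0, 0, 0, 0, -8.5, 0],
  [0, 0, 0, 0, -8.5, 0],
  [0, 0, 0, 0, -8.5, 0],
  [0, 0, 0, 0, -8.5, 0],
  [0, 0, 0, 0, -8.5, 0],
  [0, 0, 0, 0, -5, 0],
  [0, 0, 0, 0, 0, 0],
])

```text
clock: 22.1
eef_pos: [506.2, -439.3, 291.3]
tcp_rot: [-1.571, -0.007, -0.612]
contact_force: [0.2, 0.9, -0.8]
opening: 0.501
```

```bash
python3 -c "
from h import *
Rd=np.c_[uu_,-nn,yc]
to(face(571,28,-197.4+140),Rd)
print(r.sense()['qpos'].round(2), face(571,28,-197.4+140))
d=grab('top'); C=cloud(d); f=d['frame'].astype(int)
A=C-face(571,28,-197.4); u,y,n=A@uu_,A@yc,A@nn
m=(abs(u)<45)&(abs(y)<45)&(n>8)&(n<50)&(d['depth']>0)
for lo,hi in ((9,20),(20,36),(36,50)):
  q=m&(n>lo)&(n<hi); print(lo,q.sum(), [ (v[q].min().round(1),v[q].max().round(1)) for v in (u,y,n)] if q.sum() else '')
q=m&(n>25); print('bar', cv2.minAreaRect(np.c_[u[q],y[q]].astype(np.float32)))
crop(d,330,130,480,280,'d6t.png')
d=grab('side'); crop(d,260,60,430,240,'d6.png')"
```

```text
clk 22.1 at [ 506.2 -439.3  291.3] delta mm [-138.5   67.    96.5] rot deg [-1.000e-02  5.000e-02 -2.825e+01] F [ 0.2  0.9 -0.8] op 0.501
[-0.72  0.37  1.47  0.    1.29 -1.68] [ 448.58936152 -281.05031877  223.37874349]
9 206 [(np.float64(-18.5), np.float64(21.9)), (np.float64(-30.2), np.float64(21.1)), (np.float64(9.1), np.float64(20.0))]
20 45 [(np.float64(-17.5), np.float64(21.0)), (np.float64(-7.2), np.float64(8.8)), (np.float64(20.2), np.float64(35.1))]
36 165 [(np.float64(-19.4), np.float64(21.3)), (np.float64(-9.6), np.float64(8.5)), (np.float64(36.3), np.float64(47.7))]
bar ((0.9053268432617188, -0.13829708099365234), (14.831230163574219, 40.226322174072266), 82.6029052734375)
```

View pics/d6.png

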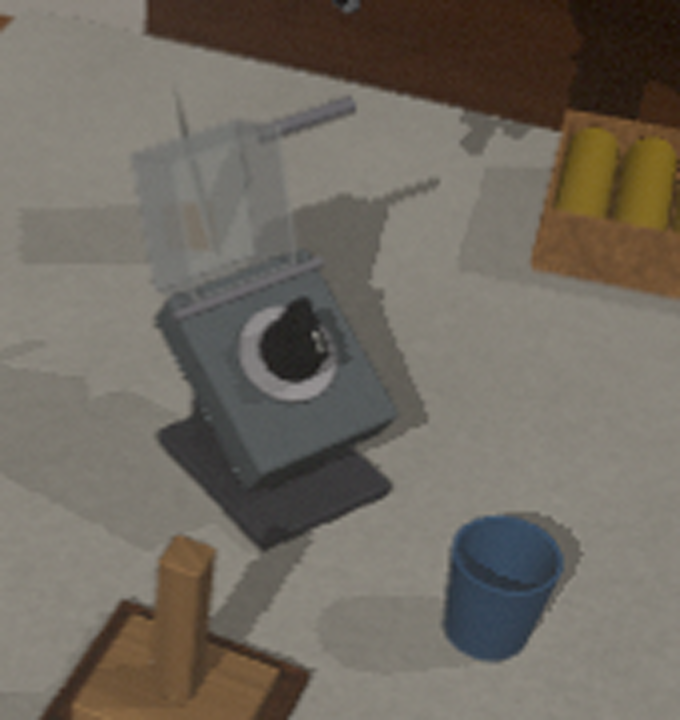

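send_rows([
  [-0.035, 0, 0.02, 0, 0, 0],
  [-0.04, 0, 0.025, 0, 0, 0],
  [-0.04, 0, 0.025, 0, 0, 0],
  [-0.023, 0, 0.026, 0, 0, -8],
  [0, 0, 0, 0, 0, -8],
  [0, 0, 0, 0, 0, -8],
  [0, 0, 0, 0, 0, -4.2],
  [0, 0, 0, 0, 0, 0],
])

```text
clock: 23.0
eef_pos: [446.7, -280.0, 289.6]
tcp_rot: [-1.57, -0.499, -0.615]
contact_force: [0.4, 0.1, 0.3]
opening: 0.503
```

```bash
python3 -c "
from h import *
Rd=np.c_[uu_,-nn,yc]@Ro.from_euler('y',7,degrees=True).as_matrix()
to(face(571.5,28,-197.4+20),Rd)
print(r.sense()['qpos'].round(2))"
```

```text
clk 23.0 at [ 446.7 -280.   289.6] delta mm [-29.1 179.2   0.2] rot deg [ 0.    6.9  -0.06] F [0.4 0.1 0.3] op 0.503
[-0.54 -0.1   2.12 -0.06  0.62 -1.46]
```

send_rows([
  [-0.015, 0.02, 0, 0, 0, 0],
  [-0.0142, 0.03, 0, 0, 0, 0],
  [0, 0.03, 0, 0, 0, 0],
  [0, 0.03, 0, 0, 6.9, 0],
  [0, 0, 0, 0, 0, 0],
  [0, 0, 0, 0, 0, 0],
])

```text
clock: 23.6
eef_pos: [470.9, -297.2, 179.5]
tcp_rot: [-1.507, -0.493, -0.748]
contact_force: [0.4, -0.3, 0.5]
opening: 0.498
```

```bash
python3 -c "
from h import *
Rd=np.c_[uu_,-nn,yc]@Ro.from_euler('y',7,degrees=True).as_matrix()
to(face(571.5,28,-197.4+20),Rd)
d=grab('side'); crop(d,260,60,430,240,'d7.png')"
```

```text
clk 23.6 at [ 470.9 -297.2  179.5] delta mm [-2.5 68.3  0.2] rot deg [ 0.05  0.19 -0.2 ] F [ 0.4 -0.3  0.5] op 0.498
```

View pics/d7.png

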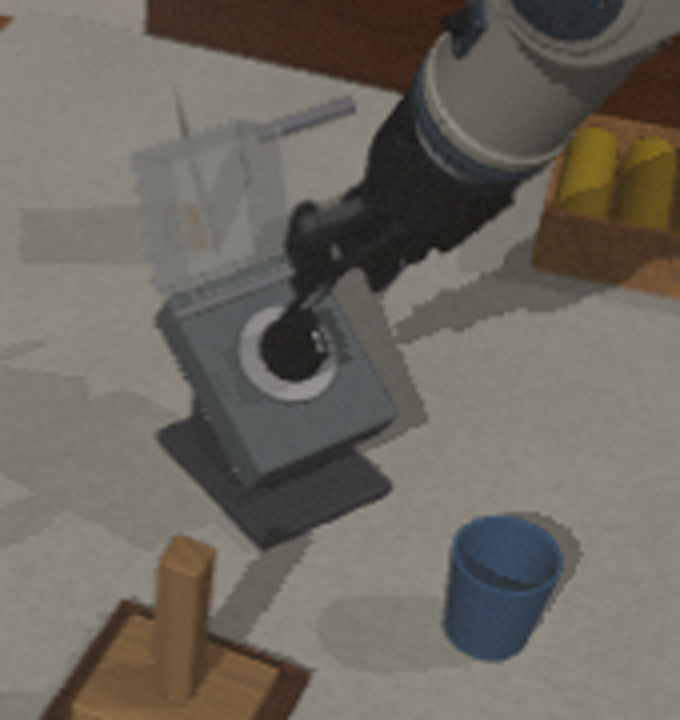

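send_rows([
  [-0.0025, 0.02, 0, 0, 0, 0],
  [0, 0.02, 0, 0, 0, 0],
  [0, 0.015, 0, 0, 0, 0],
  [0, 0.01, 0, 0, 0, 0],
  [0, 0.003, 0, 0, 0, 0],
  [0, 0, 0, 0, 0, 0],
])

```text
clock: 24.25
eef_pos: [495.9, -314.3, 119.5]
tcp_rot: [-1.506, -0.496, -0.749]
contact_force: [-0.5, 0.3, -0.3]
opening: 0.502
```

```bash
python3 -c "
from h import *
Rd=np.c_[uu_,-nn,yc]@Ro.from_euler('y',7,degrees=True).as_matrix()
to(face(571.5,28,-197.4+20),Rd)"
```

```text
clk 24.25 at [ 495.9 -314.3  119.5] delta mm [-0.4  1.1 -0.1] rot deg [ 0.01  0.12 -0.02] F [-0.5  0.3 -0.3] op 0.502
```

Well centred. Close on the bar, then turn.

send_rows([
  [0, 0, 0, 0, 0, 0],
  [0, 0, 0, 0, 0, 0],
  [0, 0, 0, 0, 0, 0],
  [0, 0, 0, 0, 0, 0],
], gripper=0, squeeze=30)

```text
clock: 24.65
eef_pos: [495.1, -315.0, 119.9]
tcp_rot: [-1.506, -0.496, -0.75]
contact_force: [-10.2, -6.6, 7.6]
opening: 0.16
```

send_rows([
  [0, 0, 0, 0, 7, 0],
  [0, 0, 0, 0, 7, 0],
  [0, 0, 0, 0, 7, 0],
  [0, 0, 0, 0, 7, 0],
  [0, 0, 0, 0, 7, 0],
  [0, 0, 0, 0, 7, 0],
  [0, 0, 0, 0, 7, 0],
  [0, 0, 0, 0, 7, 0],
])

```text
clock: 25.45
eef_pos: [493.8, -315.6, 119.5]
tcp_rot: [-1.12, -0.219, -1.767]
contact_force: [-18.8, -15.4, 9.2]
opening: 0.158
```

```bash
python3 -c "
from h import *
s=r.sense(); print(s['wrist_torque'])
Rd=np.c_[uu_,-nn,yc]@Ro.from_euler('y',74.5,degrees=True).as_matrix()
to(face(571.5,28,-197.4+20),Rd)"
```

```text
[-2.6063698   2.15601516 -1.77032305]
clk 25.45 at [ 493.8 -315.6  119.5] delta mm [-1.8  1.6  1.4] rot deg [ 0.15 11.26  0.1 ] F [-18.8 -15.4   9.2] op 0.158
```

send_rows([
  [0.001, -0.001, -0.001, 0, 0, 0],
  [0, 0, 0, 0, 4, 0],
  [0, 0, 0, 0, 4, 0],
  [0, 0, 0, 0, 3, 0],
  [0, 0, 0, 0, 0, 0],
])

```text
clock: 25.95
eef_pos: [493.2, -315.6, 119.5]
tcp_rot: [-1.089, -0.133, -1.938]
contact_force: [-3.6, -13.1, -6.9]
opening: 0.158
```

```bash
python3 -c "
from h import *
s=r.sense(); print(s['wrist_torque'])
Rd=np.c_[uu_,-nn,yc]@Ro.from_euler('y',74.5,degrees=True).as_matrix()
to(face(571.5,28,-197.4+20),Rd)
d=grab('side'); crop(d,260,60,430,240,'d8.png')"
```

```text
[-1.5352479   1.16331007 -0.92828339]
clk 25.95 at [ 493.2 -315.6  119.5] delta mm [-2.3  1.8  1.6] rot deg [0.13 0.49 0.05] F [ -3.6 -13.1  -6.9] op 0.158
```

View pics/d8.png

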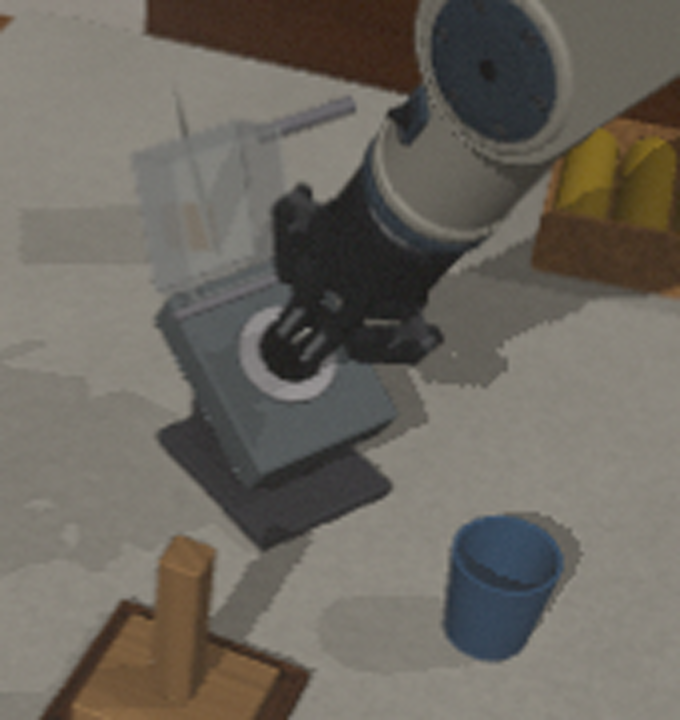

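send_rows([
  [0, 0, 0, 0, 0, 0],
  [0, 0, 0, 0, 0, 0],
  [0, 0, 0, 0, 0, 0],
  [0, 0, 0, 0, 0, 0],
], gripper=0.4)

```text
clock: 26.4
eef_pos: [494.4, -314.6, 119.8]
tcp_rot: [-1.088, -0.133, -1.935]
contact_force: [-0.1, 0.5, -0.4]
opening: 0.401
```

send_rows([
  [0, -0.01, 0, 0, 0, 0],
  [0, -0.02, 0, 0, 0, 0],
  [0, -0.04, 0, 0, 0, 0],
  [0, -0.05, 0, 0, 0, 0],
  [0, -0.05, 0, 0, 0, 0],
  [0, -0.05, 0, 0, 0, 0],
  [0, 0, 0, 0, 0, 0],
])

```text
clock: 27.1
eef_pos: [408.5, -253.9, 320.4]
tcp_rot: [-1.077, -0.135, -1.936]
contact_force: [-0.1, 0.8, -0.5]
opening: 0.401
```

```bash
cat > chk.py <<'E'
from h import *
s=r.sense(); print(s['eef_pos'],s['contact_force'].round(1),s['clock'])
for nm in ('top','side'):
  d=grab(nm); C=cloud(d); f=d['frame'].astype(int); C0=C
  A=C-face(571,28,-197.4); u,y,n=A@uu_,A@yc,A@nn
  q=(abs(u)<35)&(abs(y)<35)&(n>28)&(n<50)&(d['depth']>0)
  if q.sum()>20: print(nm,'bar',q.sum(),cv2.minAreaRect(np.c_[u[q],y[q]].astype(np.float32)))
  X,Y,z=C[...,0],C[...,1],C[...,2]
  b=(X>380)&(X<600)&(Y>-180)&(Y<0)&(z>128)&(z<142); print('tamper top',np.median(C[b],0),b.sum())
  # hood angle
  Hh=C-face(623,27.5,-196.4); x1,z1=Hh@xc,Hh[...,2]; q=(abs(Hh@yc)<43)&(x1>5)&(x1<130)&(z1>10)&(z1<130); print('hood pts',q.sum())
  g=(f[...,1]>f[...,0]+4)&(f[...,1]>f[...,2]+20)&(X>390)&(X<570)&(Y>80)&(Y<310)
  k,l,st,ce=cv2.connectedComponentsWithStats(g.astype(np.uint8))
  print('spots z',[float(C[l==i].mean(0)[2].round(1)) for i in range(1,k) if st[i,4]>1])
  cv2.imwrite(f'pics/e_{nm}.png',d['frame'][...,::-1])
  crop(d,*((260,60,430,240) if nm=='side' else (330,130,480,280)),f'e1{nm}.png')
E
python3 chk.py
```

```text
[ 408.50196529 -253.94964999  320.36527665] [-0.1  0.8 -0.5] 27.1
top bar 199 ((0.5085587501525879, -0.24325180053710938), (15.070062637329102, 40.860408782958984), 17.58050537109375)
tamper top [484.69227915 -93.05720508 134.61189013] 192
hood pts 1478
spots z [41.4, 42.8, 41.5, 41.6, 42.9, 42.8, 42.5, 42.8, 41.7, 40.8]
side bar 99 ((0.16506239771842957, 0.12678909301757812), (13.971711158752441, 44.10152053833008), 16.464120864868164)
tamper top [483.41877056 -89.32044706 134.68178858] 121
hood pts 920
spots z [42.5, 43.8, 42.1, 42.2, 42.4, 43.1, 43.5, 43.5, 42.8]
```

View pics/e1side.png

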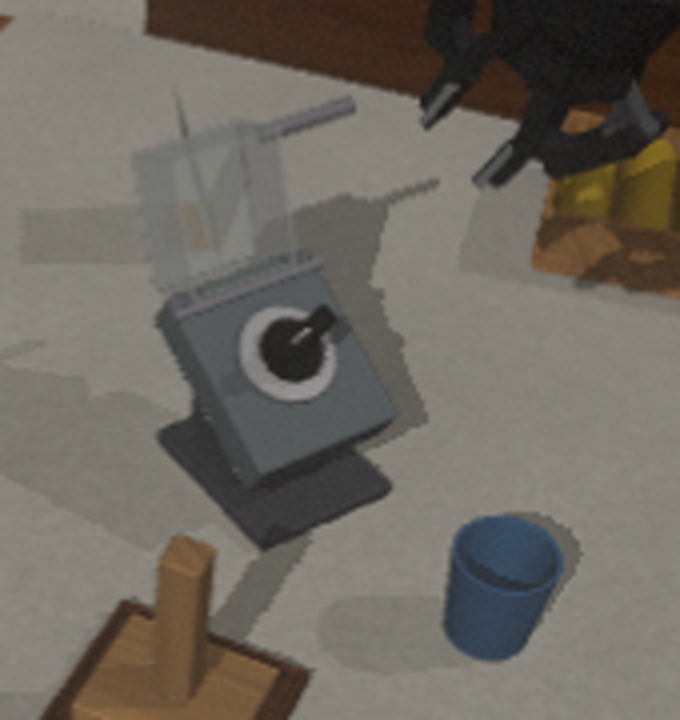

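View pics/e_top.png

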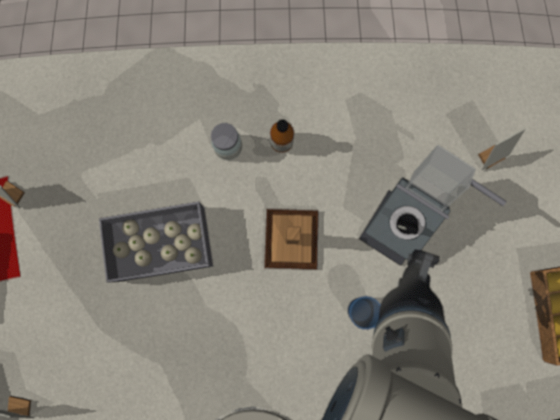

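Run:
```python
from h import *
p0=np.arctan2(-88*np.sin(.5)+25*np.cos(.5),-88*np.cos(.5)-25*np.sin(.5))%(2*np.pi)
for nm in ('top','side'):
  d=grab(nm); C=cloud(d); f=d['frame'].astype(int)
  Hh=C-face(623,27.5,-196.4); x,y,z=Hh@xc,Hh@yc,Hh[...,2]
  q=(y<-55)&(y>-115)&(x>0)&(x<120)&(z>40)&(z<130)
  a=np.arctan2(np.median(z[q]),np.median(x[q])); print(nm,q.sum(),np.median(x[q]),np.median(z[q]),'theta',p0-a)
  A=C-face(571,28,-197.4); u,y,n=A@uu_,A@yc,A@nn
  q=(abs(u)<35)&(abs(y)<35)&(n>38)&(n<50)&(d['depth']>0)
  P=np.c_[u[q],y[q]]; P-=P.mean(0); w=np.linalg.svd(P)[2][0]; print('dial PCA',q.sum(),np.degrees(np.arctan(-w[1]/w[0])))
  X,Y,z=C[...,0],C[...,1],C[...,2]
  for k,(cx,cy,rr) in dict(bottle=(699,-77,45),jar=(690,43,50),cup=(327,-236,50)).items():
    m=(np.hypot(X-cx,Y-cy)<rr)&(z>30)&(z<126); print(k,C[m].min(0).round(),C[m].max(0).round())
```

```text
top 218 56.046939198443994 75.97472246389191 theta 2.4295839840103426
dial PCA 164 75.2355996805578
bottle [ 675. -104.   30.] [725. -52. 124.]
jar [661.  11.  31.] [721.  74.  90.]
cup [ 294. -265.   30.] [ 360. -201.   75.]
side 84 54.087970842368264 74.2420133266748 theta 2.423620131353432
dial PCA 87 73.44784061237594
bottle [674. -99.  30.] [724. -51. 123.]
jar [660.  16.  30.] [721.  74.  89.]
cup [ 293. -270.   30.] [ 360. -200.   73.]
```

All checks agree and the gripper is clear of everything, so I'm handing in.

```bash
python3 -c "
from rig import r
print(r.sign_off(), r.sense()['clock'])"
```

```text
the job is handed in; nothing more can be done
the job is handed in; nothing more can be done
```

The job is done and handed in at about 27 s of the 72 s allowed; no verdict is reported, so this rests on my own last checks.

I pressed each heap once with the tamper and stood it back on its tray. I then swung the hood open by its bar and turned the dial clockwise.

| Item | Last check | Required |
|---|---|---|
| Turnips | All ten tops at 41–44 mm, so centres about 23 mm (the last side picture picked out nine of the ten; the top view showed all ten) | Centres 15–31 mm |
| Tamper | Upright and let go, handle top at 135 mm, 1–4 mm from the tray's middle | Within 30 mm |
| Hood | About 2.42–2.43 rad in both views | Above 2.1 rad |
| Dial | 1.26–1.31 rad (72–75° across methods and views) | Above 1.17 rad |
| Bottle, jar and cup | Outlines where they started, within about 5 mm | Moved less than 30 mm |

- **Contact:** The gripper is clear of everything.
- **Dial force:** While turning the dial the tool briefly felt about 26 N sideways, from being 1–2 mm off the dial's axis. I corrected this before finishing the turn.
- **Dial before the turn:** The dial bar measured about 7° off straight up-slope, which may be measurement error. The later readings agree with the tool's own turn of about 74°.

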